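# Park and clamp the reaction block on the test bench

## Robot

A 6-joint arm with a two-finger parallel gripper is mounted at the origin on the work surface. World frame = base frame: x ahead of the robot, y to its left, z up, the work surface at z = 0. Lengths are in mm, angles in rad, forces in N, time in s.
With the tool pointing down it reaches from about 275 to 825 mm from the base axis. Payload 4.9 kg.
Tool frame: the origin (TCP) lies between the finger pads; the fingertips stand 8 mm ahead of it and the grasp point (between the pads) lies 11 mm behind it (manip.tip_reach is the y of the fingertips in the tool frame, in mm); y points along the fingers, z is the direction in which the jaws open and shut, and the axes are right-handed (so a half turn about y gives the same grasp; the last joint's range is limited). The gripper opens to 85 mm and grips with 20 to 120 N. Pads are 22 mm wide; open, the fingers measure 114 mm over their backs; the gripper's body (76 mm by 85 mm) begins 54 mm behind the grasp point. The pads swing forward as they close: fully open they stand 13 mm farther back than shut.
Start: joints at [1.206, 0.326, -0.193, 1.052, 0, 1.437], TCP at [125.809, 535.435, 239.281] pointing down, gripper open.
Joint ranges: [-2.65, 2.65], [-0.97, 1.79], [-1.3, 1.35], [-1.93, 2.1], [-1.47, 1.37], [-3.14, 3.14]. Speed limits (rad/s): [2.57, 2.57, 3.14, 3.14, 3.14, 3.14].

## Interface

Orientations are given as a unit quaternion [w, x, y, z].
In Python, from cell import sensors, read_camera, workorder, manip gives the robot as it stands. The module is installed in compiled form; this text tells all that it offers.
- The arm moves only by the tool drive_tool, never from a script. Its argument "moves" is text: rows parted by semicolons, each of 6 numbers parted by spaces: the shift along the tool's x, y, z in mm, then the turn, a rotation vector about the tool's x, y, z in rad. In form: dx dy dz rx ry rz; .... A call has 1 to 5 rows; each row shifts and turns the commanded pose from where the row before left it, along the tool's axes as they then stand; what a row does not reach is not made up. A row lasts 1/10 s, in which the tool goes at most 50 mm and 8.59 degrees, less where a joint would pass 70% of its speed; a pose out of reach is approached as far as the arm can. A call with a gripper value outside its range is refused whole. "grip" is the opening, from 0 (shut) to 1 (fully open), set as the call begins (left out, the last holds). The fingers move at their own pace and stop on an object; "newtons" is the grip in N (left out, the last holds). Time passes only in rows, so rows that do not move let the fingers close. It gives the time, the measured TCP pose, the force and the opening at its end, in the units of the state.
- sensors.state(): the state, without advancing time (a new reading comes with each control period).
- read_camera(name): name is "scene" or "top" or "wrist"; returns a dict with "color" (420x560x3 uint8, red, green, blue), "z_map" (420x560 float32, mm along the optical axis (not along the pixel's ray), 0 where there is no reading), "fx", "fy", "cx", "cy" (pixels), "k1" (the pictures are not rectified: a ray, as slopes to the right and down, at radius r is drawn at 1 + k1 r^2 times it, then the intrinsics apply), "R" (3x3) and "t" (3): a world point X has camera coordinates R X + t; the wrist camera has in their place "hand_eye" (4x4, takes a point from camera to tool coordinates, whose origin is the TCP and whose axes are the tool frame's). Camera axes: x right, y down, z forward; pixel columns grow to the right and rows downward; lengths in mm; the calibration is good to about 2 mm. A picture is of the moment at which its call begins: read the wrist's pose just before it.
- workorder.sign_off(): hands the job in, once; it reports no verdict.
The state is a dict: "t": time; "qpos": joint angles; "joint_velocities": joint speeds; "tau": joint torques, N m; "position": TCP position; "eef_rot": TCP orientation; "wrist_force": force on the tool from outside, world axes, zero at the start; "wrist_torque": the same for the moment, N m; "finger_gap": opening from 0.0 (shut) to 1.0 (fully open).
Only numpy, scipy, OpenCV 4.12 (cv2) and the standard library are available. Lean on these libraries where they do the work, as an engineer would, in place of code of your own. Each camera call takes 0.05 s, during which the arm holds its last target.

## Task

Clear the profile offcuts from the base plate and the block into the grey tray, then walk the heavy steel block forward to the end stop by pushing alternate ends of its near face: left end first (as the robot sees it), at least three swings (left, right, left), each leaving the pushed end about ten degrees ahead, until it stands square, flush and central against the stop. Then turn the clamp nut clockwise by hand until it is snug (its index line at the white mark, pointing squarely to the right), tighten it the rest of the way to its stop with the spanner, and lay the spanner flat back on the rubber mat; leave the other things alone.

Things in the scene. Friction and masses are not known exactly. Their poses are not given: they have to be found in the camera images.
- stop: Fixed fixture: black base plate 360 x 270 x 8 mm carrying an aluminium stop bar, 30 thick, 200 wide, 30 mm above the plate. Origin at table level under the middle of the bar's near face; x points away from the robot (the way the block is walked, square to the face), y left along the face. Plate from x -240 to +120 mm, its top 8 mm above the table. Yaw within 0.15 rad.
- mark45: Small flat aluminium square (22 mm) on the base plate near its far left corner, fixed at 45 degrees: its x axis points half-way between the stop's x and y axes. A reference for the block's slew.
- block: Heavy steel block, 70 (x) by 180 (y) by 41 mm tall, about 2.5 kg, on four small feet 25 mm ahead/behind and 80 mm left/right of its middle. Not to be lifted: pushed at one end of its near face (8 to 22 N) it swings round the feet at the other end. Origin: middle of its underside; x forward, y to its left end. Starts 110 to 125 mm short of the stop; flush, its origin is 35 mm before the face.
- block_left (a point): Point inside the block above its left pair of feet, 80 mm left of the middle, 22.5 mm above its underside; axes as the block.
- block_right (a point): The same above its right pair of feet, 80 mm right of the middle.
- nut_mid (a point): Centre of the captive hex nut on the clamp's upright stud, 50 mm behind the stop face, 82 mm above the table: 36 mm across flats, 28 mm tall, stays at its height. Axes turn with the nut: x lies along the white index line on its top (outwards) and parallel to one pair of flats; the other pairs are at 60 degrees.
- toe_end (a point): Near end, top edge, of the clamp's steel toe plate (44 mm wide, 64 mm under the nut, top 66 mm above the table), which lies under the nut and reaches 20 mm over the lane before the stop. The block passes beneath it; it goes down about 6 mm as the nut is turned.
- nut (a joint): Turn of the nut in rad, growing clockwise seen from above; at 0 its index line points along the stop's x. Starts at 0 to 0.3; snug at about 1.5 (index line squarely to the right, at the white mark on the toe plate; 1.3 to 1.7 will do); hard stop at 2.2 (tight: 2.0 or more). Light friction of about 0.2 N m; stays where it is left.
- spanner_grip (a point): Open-ended steel spanner, 195 mm long, 20 mm thick throughout, 0.3 kg, lying flat on the rubber mat. This point is in the middle of its straight handle (22 mm wide, running from 65 mm behind to 65 mm ahead of this point), near the balance point, half-way up. x points to the jaw, z is its thickness.
- spanner_jaw (a point): Centre of the spanner's jaw, 105 mm ahead of spanner_grip on the same line: where the nut's centre sits when the jaw is on. The jaw is open to +x, 39 mm between its parallel faces, head 63 to 75 mm wide; the throat is 22.5 mm behind this point. It has about 0.17 rad of free play on the nut.
- mat: Fixed rubber tool mat 250 x 130 x 4 mm to one side of the fixture, origin in the middle of its underside on the table. x along its long side.
- tray: Fixed open grey plastic tray 260 x 140 x 30 mm (walls and floor 4 mm) on the other side of the fixture, origin in the middle of its underside. x along its long side. Tray and mat may be on either side.
- offcut1_mid (a point): Centre of an offcut of slotted aluminium profile, 64 mm long (its x) and 30 x 30 mm square, 0.1 kg, lying on the base plate in front of the block at the start. Two to four offcuts are present.
- offcut2_mid (a point): Centre of an offcut of slotted aluminium profile, 64 mm long (its x) and 30 x 30 mm square, 0.1 kg, lying on the base plate in front of the block at the start. Two to four offcuts are present.
- offcut3_mid (a point): Centre of an offcut of slotted aluminium profile, 64 mm long (its x) and 30 x 30 mm square, 0.1 kg, lying on the base plate in front of the block at the start. Two to four offcuts are present.
- offcut4_mid (a point): Centre of an offcut of slotted aluminium profile, 64 mm long (its x) and 30 x 30 mm square, 0.1 kg, lying on top of the block at the start. Two to four offcuts are present.
- offcut1: The same offcut; origin in the middle of its underside.
- offcut2: The same offcut; origin in the middle of its underside.
- offcut3: The same offcut; origin in the middle of its underside.
- offcut4: The same offcut; origin in the middle of its underside.
- weight: Bystander, to be left alone: brass cylinder 60 mm across, 45 mm tall, behind the fixture on the left.
- gaugecase: Bystander, to be left alone: black case 80 x 130 x 30 mm, behind on the right.
- anglebracket: Bystander, to be left alone: aluminium angle bracket 60 x 50 x 60 mm, near right.
- sparecollar: Bystander, to be left alone: dark steel ring 70 mm across, 22 mm tall, near left.

How it is judged (in metres and radians):
On the way, in this order (a step that is already met when the one before it is completed fails the run):
1. the offcuts lie in the tray (x of offcut1_mid in the frame of tray between -0.126 and 0.126 m and y of offcut1_mid in the frame of tray between -0.066 and 0.066 m and z of each of offcut1_mid, offcut2_mid, offcut3_mid, offcut4_mid in the frame of tray below 0.045 m and linear speed of each of offcut1, offcut2, offcut3, offcut4 below 0.02 m/s and x of offcut2_mid in the frame of tray between -0.126 and 0.126 m and y of offcut2_mid in the frame of tray between -0.066 and 0.066 m and x of offcut3_mid in the frame of tray between -0.126 and 0.126 m and y of offcut3_mid in the frame of tray between -0.066 and 0.066 m and x of offcut4_mid in the frame of tray between -0.126 and 0.126 m and y of offcut4_mid in the frame of tray between -0.066 and 0.066 m), for 0.2 s.
2. the block's left end is swung ahead (block turned at least 7 degrees clockwise from square) (angle between the x axis of block and the x axis of mark45, either way round above 0.905398 rad), for 0.1 s.
3. then its right end is swung ahead (at least 7 degrees the other way) (angle between the x axis of block and the x axis of mark45, either way round below 0.665398 rad), for 0.1 s.
4. then its left end again, the block now more than half-way to the stop (angle between the x axis of block and the x axis of mark45, either way round above 0.905398 rad and x of block in the frame of stop above -0.095 m), for 0.1 s.
5. the block is parked square against the stop (x of block in the frame of stop above -0.041 m and angle between the x axis of block and the x axis of stop, either way round below 0.07 rad and y of block in the frame of stop between -0.03 and 0.03 m and linear speed of block below 0.02 m/s), for 0.2 s.
6. the nut is turned snug by the gripper itself (value of joint nut above 1.25 rad and distance between the grasp point and nut_mid below 0.04 m), for 0.2 s.
7. the nut is tightened to 2.0 rad or more with the spanner's jaw on it (value of joint nut above 2 rad and distance between spanner_jaw and nut_mid below 0.015 m), for 0.2 s.
At the end, for the whole second after the job is handed in: Every offcut in the tray; the block within 6 mm of the stop, square within 4 degrees and central within 30 mm; the nut at 2.0 rad or more; the spanner flat on the mat with the middle of its handle over it; all at rest (all of step 1 and all of step 5 and value of joint nut above 2 rad and y of spanner_grip in the frame of mat between -0.065 and 0.065 m and x of spanner_grip in the frame of mat between -0.11 and 0.11 m and height (world z) of spanner_grip below 0.025 m and (angle between spanner_grip's own z axis and vertical below 0.15 rad or angle between spanner_grip's own z axis and vertical above 2.99159 rad)); the robot touches nothing.
It fails at once if a bystander is moved by more than 40 mm (distance of any of weight, gaugecase, anglebracket, sparecollar from where it was at the start of the episode above 0.04 m).
It fails at once if the block is slewed by more than 35 degrees (angle between the x axis of block and the x axis of stop, either way round above 0.61 rad).
It fails at once if the block is lifted or tipped (height (world z) of block above 0.02 m or angle between block's own z axis and vertical above 0.15 rad).
It fails at once if the nut is turned past 1.85 rad without the spanner on it (value of joint nut above 1.85 rad and velocity of joint nut above 0.05 rad/s and distance between spanner_jaw and nut_mid above 0.025 m).
Of offcut1, offcut2, offcut3, offcut4 only 2 to 4 are there at a start; the rules pass over those that are not, and their reading is None.
At some moment in a run one of offcut1, offcut2, offcut3, spanner may be knocked a few centimetres aside while the robot is not near it.
Once in a run the grip may slacken for a moment while it holds something.
It also fails if it takes over 210 s, if anything falls off the work surface, if the arm or the gripper's body presses on something with over 40 N, if the wrist force passes 120 N, or if a joint passes its speed limit or range.

## Working session

There is one attempt and no reset: what is moved stays moved. The work goes in short steps, Python scripts to look and compute and a tool call to move; the robot and the scene stay as the last step left them, time stands still between calls to the robot, and variables do not carry over. Pictures are saved under pics/ and viewed, and the job is handed in when it is done.

Besides the shell and the picture viewer there is one more tool, called after "Call:" as a command line: name --argument value ..., lists and objects as JSON in quotes. drive_tool: Moves the arm, as the interface text tells. Its arguments: {"type":"object","properties":{"moves":{"type":"string"},"grip":{"type":"number"},"newtons":{"type":"number"}},"required":["moves"]}

I'll start by looking at the state and the cameras.

```bash
mkdir -p pics; ls
cat > h.py <<'E'
import numpy as np, cv2
from cell import sensors, read_camera, workorder, manip
from scipy.spatial.transform import Rotation as Rn
def save(c,name): cv2.imwrite(f'pics/{name}.png',cv2.cvtColor(c['color'],cv2.COLOR_RGB2BGR))
E
python3 - <<'E'
from h import *
s=sensors.state(); print(s); print(manip.tip_reach, dir(manip))
for n in ['scene','top','wrist']:
    c=read_camera(n); save(c,n+'0'); print(n,{k:v for k,v in c.items() if k not in('color','z_map')})
    np.savez(f'pics/{n}0.npz',**c)
E
```

```text
pics
{'t': 0.0, 'qpos': array([ 1.20580665e+00,  3.26927388e-01, -1.93597176e-01,  1.05197982e+00,
       -1.39487511e-05,  1.43660655e+00]), 'joint_velocities': array([ 8.73858473e-04,  2.42064447e-04,  6.54502772e-05, -2.83612257e-04,
        1.81494372e-03, -5.43661283e-04]), 'tau': array([-1.77135775e-03, -4.43401194e+01,  2.62438023e+01,  1.55097776e-02,
       -3.09541529e-04, -3.21874740e-07]), 'position': array([125.59939031, 534.88514107, 238.50574707]), 'eef_rot': array([-0.70181703,  0.70298982, -0.08156344,  0.08127467]), 'wrist_force': array([-0.83863362,  0.43301865,  0.03059895]), 'wrist_torque': array([ 0.02921642, -0.04202449, -0.00041278]), 'finger_gap': 1.0028472092381706}
8.0 ['Unreachable', '__class__', '__delattr__', '__dict__', '__dir__', '__doc__', '__eq__', '__format__', '__ge__', '__getattribute__', '__getstate__', '__gt__', '__hash__', '__init__', '__init_subclass__', '__le__', '__lt__', '__module__', '__ne__', '__new__', '__reduce__', '__reduce_ex__', '__repr__', '__setattr__', '__sizeof__', '__str__', '__subclasshook__', '__weakref__', 'tip_reach']
scene 
[... 476 characters left out ...]
'R': array([[ 0.0107751 , -0.99954738,  0.02808806],
       [-0.99064828, -0.01449157, -0.13566867],
       [ 0.13601431, -0.02636355, -0.99035603]]), 't': array([ -24.91707565,  533.95376686, 1140.66625068])}
wrist {'fx': 341.66750243785947, 'fy': 341.66750243785947, 'cx': 280.3378775019933, 'cy': 205.6969038754651, 'k1': -0.06664335648039292, 'hand_eye': array([[ 6.66877813e-04,  9.57098891e-01,  2.89760707e-01,
        -7.42053632e+01],
       [ 1.32938724e-03, -2.89761364e-01,  9.57098002e-01,
        -1.34135867e+02],
       [ 9.99998894e-01, -2.53063236e-04, -1.46559048e-03,
        -9.12707572e-01],
       [ 0.00000000e+00,  0.00000000e+00,  0.00000000e+00,
         1.00000000e+00]])}
```

View pics/top0.png

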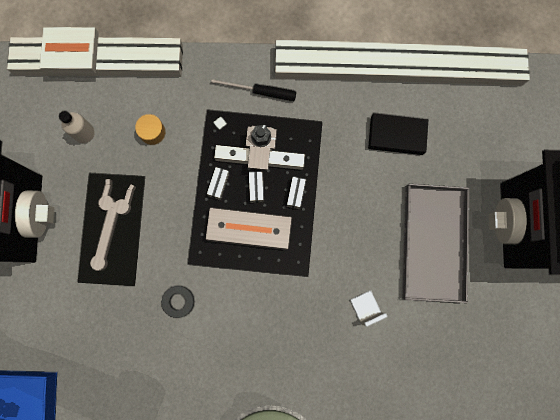

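View pics/scene0.png

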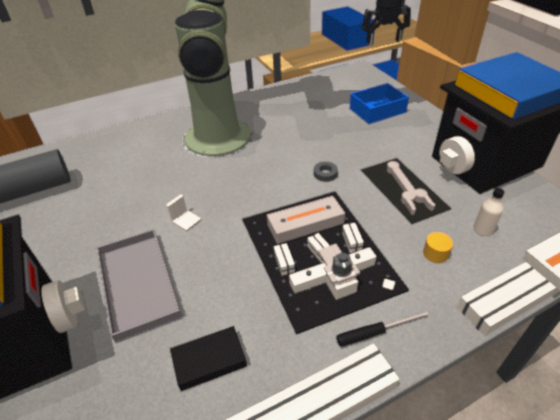

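View pics/wrist0.png

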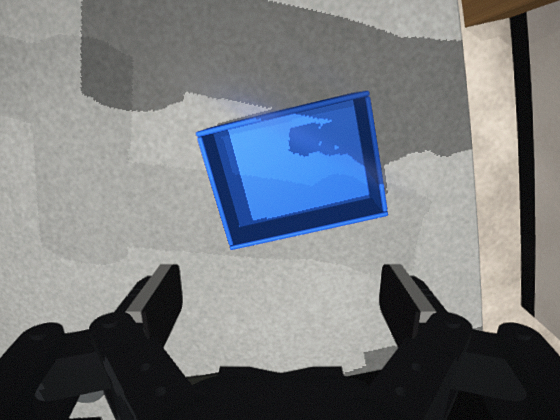

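The top view shows the fixture in the middle with 3 offcuts (about (217,183), (256,187), (297,191)). The block is at (248,229) with nothing on it but its label. The mat and spanner are at left (110,230), the tray at right (435,243). I'll measure these next.

```bash
cat >> h.py <<'E'
def rays(c,px):
    px=np.atleast_2d(np.asarray(px,float)).reshape(-1,1,2)
    K=np.array([[c['fx'],0,c['cx']],[0,c['fy'],c['cy']],[0,0,1]])
    u=cv2.undistortPoints(px,K,np.array([float(c['k1']),0,0,0,0])).reshape(-1,2)
    return np.c_[u,np.ones(len(u))]
def camRT(c,s=None):
    # returns camera->world rotation and camera origin
    if 'R' in c: return c['R'].T, -c['R'].T@c['t']
    q=s['eef_rot']; Rw=Rn.from_quat([q[1],q[2],q[3],q[0]]).as_matrix()
    H=c['hand_eye']; return Rw@H[:3,:3], Rw@H[:3,3]+s['position']
def onplane(c,px,z,s=None):
    R,o=camRT(c,s); d=rays(c,px)@R.T
    return o+d*((z-o[2])/d[:,2:3])
def proj(c,X,s=None):
    R,o=camRT(c,s); p=(np.atleast_2d(X)-o)@R
    K=np.array([[c['fx'],0,c['cx']],[0,c['fy'],c['cy']],[0,0,1]])
    return cv2.projectPoints(p,np.zeros(3),np.zeros(3),K,np.array([float(c['k1']),0,0,0,0]))[0].reshape(-1,2)
def cloud(c,s=None):
    h,w=c['z_map'].shape; v,u=np.mgrid[:h,:w]
    r=rays(c,np.c_[u.ravel(),v.ravel()])*c['z_map'].reshape(-1,1)
    R,o=camRT(c,s); P=(r@R.T+o).reshape(h,w,3); P[c['z_map']<=0]=np.nan; return P
def look(n,tag=None):
    s=sensors.state(); c=read_camera(n)
    if tag: save(c,tag)
    return c,s
def Rw(s):
    q=s['eef_rot']; return Rn.from_quat([q[1],q[2],q[3],q[0]]).as_matrix()
E
python3 - <<'E'
from h import *
c=dict(np.load('pics/top0.npz')); 
P=cloud(c); z=P[...,2]
print('table z', np.nanmedian(z[330:400,60:120]))
print('plate z',np.nanmedian(z[120:140,290:310]),'block z',np.nanmedian(z[215:222,230:270]), 'tray floor',np.nanmedian(z[220:270,420:450]),'mat',np.nanmedian(z[255:275,115:130]))
big=cv2.resize(c['color'][90:290,180:330],None,fx=4,fy=4,interpolation=cv2.INTER_CUBIC)
big=cv2.resize(c['color'][100:290,180:340],(640,760)); big=big[:,:,::-1]
cv2.imwrite('pics/crop0.png',cv2.resize(big,(505,600)))
cv2.imwrite('pics/crop_sp.png',cv2.resize(c['color'][160:300,60:160,::-1],(428,600),interpolation=cv2.INTER_CUBIC))
E
```

```text
table z 0.4650987667289428
plate z 8.641694806781288 block z 49.43482394569992 tray floor 3.8816791988228943 mat 4.217454708841274
```

View pics/crop0.png

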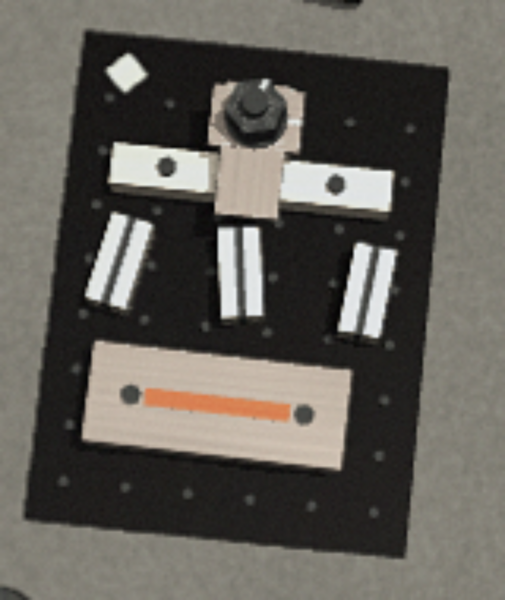

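View pics/crop_sp.png

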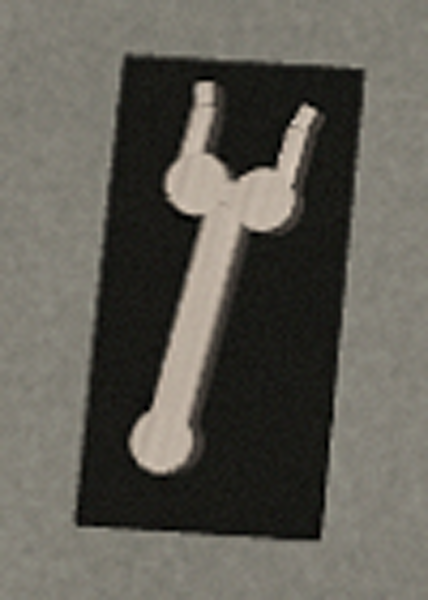

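```bash
cat > meas.py <<'E'
from h import *
def rect(c,mask,z,s=None,hull=True):
    cs,_=cv2.findContours(mask.astype(np.uint8),cv2.RETR_EXTERNAL,cv2.CHAIN_APPROX_NONE)
    out=[]
    for k in cs:
        if cv2.contourArea(k)<60: continue
        p=onplane(c,k.reshape(-1,2),z,s)[:,:2].astype(np.float32)
        (cx,cy),(w,h),a=cv2.minAreaRect(p)
        if w<h: w,h,a=h,w,a+90
        out.append((round(cx,1),round(cy,1),round(w,1),round(h,1),round(float((np.deg2rad(a)+np.pi/2)%np.pi-np.pi/2),3),k.reshape(-1,2).mean(0).round()))
    return out
E
python3 - <<'E'
from meas import *
c=dict(np.load('pics/top0.npz')); col=c['color'].astype(int); z=cloud(c)[...,2]
hsv=cv2.cvtColor(c['color'],cv2.COLOR_RGB2HSV)
dark=(hsv[...,2]<60)
m=np.zeros(dark.shape,np.uint8); m[95:290,180:340]=dark[95:290,180:340]
m=cv2.morphologyEx(m,cv2.MORPH_CLOSE,np.ones((9,9)))
print('plate',rect(c,m,8))
m=np.zeros(dark.shape,np.uint8); m[165:290,70:150]=dark[165:290,70:150]
print('mat',rect(c,cv2.morphologyEx(m,cv2.MORPH_CLOSE,np.ones((15,15))),4))
# offcuts: bright & height 30..45 
roi=np.zeros(dark.shape,bool); roi[100:270,195:320]=1
m=roi&(np.abs(z-38)<5)&(hsv[...,2]>0)
print('h38',rect(c,m,38))
print('block',rect(c,roi&(np.abs(z-49)<4),49))
for a,b,n in((58,66,'toe'),(66,90,'hi'),):print(n,rect(c,roi&(z>a)&(z<b),a+4))
mk=roi&(hsv[...,2]>170)&(z<20); print('mark',rect(c,mk,10))
roi[:]=0; roi[175:310,390:480]=1
m=roi&(z>20)&(z<36); print('tray',rect(c,cv2.morphologyEx(m.astype(np.uint8),cv2.MORPH_CLOSE,np.ones((9,9))),30))
roi[:]=0; roi[165:290,75:148]=1
m=roi&(hsv[...,2]>110)&(z>14)&(z<32); print('spanner',np.nanmedian(z[m]),rect(c,m,24))
E
```

```text
plate [(588.6, 39.8, 360.0, 269.5, -0.088, array([256., 193.])), (809.4, -6.5, 81.7, 14.7, -1.55, array([278.,  97.]))]
mat [(499.5, 364.6, 249.5, 130.1, -0.047, array([111., 229.]))]
h38 [(583.1, -49.2, 64.8, 29.6, -0.186, array([296., 192.])), (594.4, 40.2, 63.0, 28.8, 0.02, array([255., 186.])), (601.6, 125.2, 64.7, 30.3, -0.287, array([217., 182.])), (657.2, -27.0, 78.1, 31.8, 1.471, array([286., 158.])), (668.1, 95.2, 76.3, 31.4, 1.481, array([232., 153.]))]
block [(499.6, 54.2, 179.9, 70.2, 1.469, array([248., 228.]))]
toe [(675.3, 32.2, 95.0, 64.0, -0.075, array([257., 150.]))]
hi [(673.8, 30.1, 82.7, 63.3, 0.018, array([259., 145.]))]
mark [(747.1, 126.5, 21.8, 20.4, 0.714, array([220., 123.]))]
tray [(475.3, -364.3, 260.0, 143.2, -0.045, array([437., 243.]))]
spanner 24.664157666865094 [(504.7, 366.4, 201.0, 67.5, -0.211, array([110., 219.]))]
```

Measurements agree with the known sizes (plate 360x270, mat 250x130, tray 260x140, block 180x70). Next is a small helper that turns a goal pose into tool-axis shifts.

```bash
cat >> h.py <<'E'
SO=np.array([648.4,34.4]); SY=-0.09
def tostop(p):
    d=np.asarray(p)[...,:2]-SO; c,s=np.cos(SY),np.sin(SY); return np.stack([d[...,0]*c+d[...,1]*s,-d[...,0]*s+d[...,1]*c],-1)
def fromstop(x,y):
    c,s=np.cos(SY),np.sin(SY); return SO+np.array([x*c-y*s,x*s+y*c])
def st():
    s=sensors.state(); R=Rw(s); yaw=np.arctan2(R[1,0],R[0,0])
    return s,R,yaw
def go(x,y,z,yaw=None):
    s,R,y0=st(); 
    if yaw is None: yaw=y0
    dy=(yaw-y0+np.pi)%(2*np.pi)-np.pi
    # target R: x=(c,s,0), y=-Z, z=(-s,c,0)
    c_,s_=np.cos(yaw),np.sin(yaw); T=np.array([[c_,0,-s_],[s_,0,c_],[0,-1,0]])
    d=np.array([x,y,z])-s['position']
    rv=Rn.from_matrix(R.T@T).as_rotvec()
    print('t %.1f pos %s yaw %.3f gap %.2f F %s q %s'%(s['t'],s['position'].round(1),y0,s['finger_gap'],s['wrist_force'].round(1),s['qpos'].round(2)))
    print('  rotvec tool',rv.round(3),' shift in GOAL axes',(T.T@d).round(1),' in PRESENT axes',(R.T@d).round(1))
E
python3 -c "
from h import *
go(590,-47,120,-0.186)"
```

```text
t 0.1 pos [125.6 535.  238.7] yaw -0.231 gap 1.00 F [-0.8  0.2  0.6] q [ 1.21  0.33 -0.19  1.05  0.    1.44]
  rotvec tool [ 0.001 -0.045 -0.   ]  shift in GOAL axes [ 564.   118.7 -486.1]  in PRESENT axes [ 585.2  119.2 -460.2]
```

Call:
drive_tool --moves "0 0 0 0 -0.045 0; 37 3 -32 0 0 0; 37 3 -32 0 0 0; 37 3 -32 0 0 0; 37 3 -32 0 0 0" --grip 0.6 --newtons 60

```text
t: 0.65
position: [248.2, 380.7, 227.0]
eef_rot: [-0.704, 0.704, -0.065, 0.065]
wrist_force: [1.1, -0.1, 0.3]
finger_gap: 0.6
```

Call:
drive_tool --moves "37 3 -32 0 0 0; 37 3 -32 0 0 0; 37 3 -32 0 0 0; 37 3 -32 0 0 0; 37 3 -32 0 0 0"

```text
t: 1.15
position: [400.7, 189.1, 212.2]
eef_rot: [0.704, -0.704, 0.066, -0.066]
wrist_force: [1.3, 0.5, -0.4]
finger_gap: 0.601
```

Call:
drive_tool --moves "37 10 -32 0 0 0; 37 10 -32 0 0 0; 37 10 -32 0 0 0; 37 10 -32 0 0 0; 30 10 -32 0 0 0"

```text
t: 1.65
position: [546.7, -1.3, 161.7]
eef_rot: [0.704, -0.704, 0.066, -0.066]
wrist_force: [0.4, 0.4, 1.0]
finger_gap: 0.601
```

```bash
python3 -c "
from meas import *
go(583.1,-49.2,60,-0.186)
c,s=look('wrist','w1')
z=cloud(c,s)[...,2]
m=(abs(z-38)<4); m[300:]=0
print(rect(c,m,38,s))
"
```

```text
t 1.6 pos [546.7  -1.3 161.7] yaw -0.186 gap 0.60 F [0.4 0.4 1. ] q [-0.14  0.38 -0.32  0.87  0.    0.05]
  rotvec tool [-0.    -0.     0.001]  shift in GOAL axes [ 44.6 101.7 -40.3]  in PRESENT axes [ 44.6 101.7 -40.3]
[(652.9, 104.1, 55.3, 9.0, 1.366, array([424., 296.])), (582.1, -51.3, 64.9, 30.3, -0.189, array([232., 249.])), (592.9, 37.7, 65.3, 30.0, 0.059, array([338., 243.])), (599.9, 121.2, 65.1, 31.6, -0.291, array([441., 233.]))]
```

View pics/w1.png

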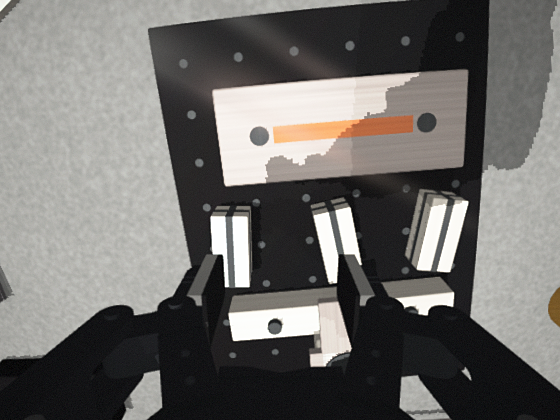

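Wrist view: the offcuts at (232,249), (338,243), (441,233) agree with the top camera within about 2–3 mm. Descending onto the right-hand one.

Call:
drive_tool --moves "22 30 -20 0 0 0; 22 30 -21 0 0 0; 0 30 0 0 0 0; 0 30 0 0 0 0; 0 21 0 0 0 0"

```text
t: 2.2
position: [579.5, -47.5, 18.9]
eef_rot: [0.704, -0.704, 0.067, -0.065]
wrist_force: [-0.4, -0.1, -0.4]
finger_gap: 0.601
```

Call:
drive_tool --moves "0 0 0 0 0 0; 0 0 0 0 0 0; 0 0 0 0 0 0; 0 0 0 0 0 0" --grip 0.2 --newtons 60

```text
t: 2.6
position: [582.0, -47.7, 22.8]
eef_rot: [-0.704, 0.704, -0.065, 0.066]
wrist_force: [0.3, -0.5, -1.1]
finger_gap: 0.341
```

Call:
drive_tool --moves "0 -25 0 0 0 0; 0 -30 0 0 0 0; 0 -30 0 0 0 0; 0 -30 0 0 0 0; 0 0 0 0 0 0"

```text
t: 3.1
position: [584.4, -48.3, 141.9]
eef_rot: [-0.704, 0.704, -0.062, 0.069]
wrist_force: [-0.2, 0.6, -2.2]
finger_gap: 0.337
```

```bash
python3 -c "
from meas import *
go(395,-368,150,-0.045)
look('wrist','w2')
"
```

```text
t 3.1 pos [584.4 -48.3 141.9] yaw -0.186 gap 0.34 F [-0.2  0.6 -2.2] q [-0.21  0.46 -0.25  0.85  0.   -0.02]
  rotvec tool [ 0.001 -0.141  0.01 ]  shift in GOAL axes [-174.8   -8.1 -327.9]  in PRESENT axes [-127.1   -9.2 -349.2]
```

View pics/w2.png

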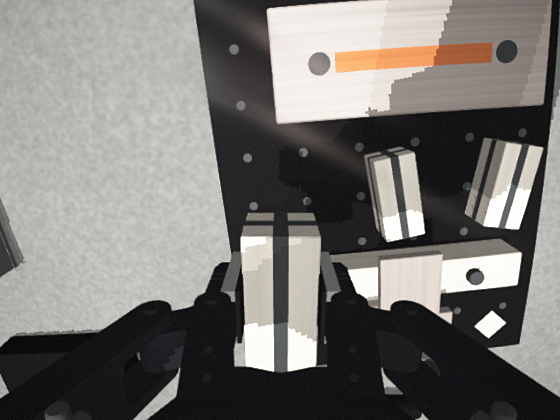

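The offcut is held cleanly. Carrying it to the near end of the tray.

Call:
drive_tool --moves "0 0 0 0 -0.141 0; -22 0 -40 0 0 0; -22 0 -40 0 0 0; -22 0 -40 0 0 0; -22 0 -40 0 0 0"

```text
t: 3.65
position: [484.2, -204.3, 135.4]
eef_rot: [0.707, -0.707, 0.016, -0.015]
wrist_force: [0.3, -1.1, -0.6]
finger_gap: 0.338
```

Call:
drive_tool --moves "-22 0 -40 0 0 0; -22 0 -40 0 0 0; -22 0 -40 0 0 0; -20 0 -40 0 0 0; 0 0 0 0 0 0"

```text
t: 4.15
position: [390.1, -363.9, 135.7]
eef_rot: [-0.706, 0.708, -0.019, 0.018]
wrist_force: [0.5, 1.4, -0.2]
finger_gap: 0.342
```

```bash
python3 -c "
from meas import *
go(395,-361,26,-0.045)
look('wrist','w3')
"
```

```text
t 4.2 pos [ 390.1 -363.9  135.7] yaw -0.052 gap 0.34 F [ 0.5  1.4 -0.2] q [-0.89  0.39 -0.39  0.79 -0.   -0.84]
  rotvec tool [ 0.002 -0.007 -0.001]  shift in GOAL axes [  4.7 109.7   3.1]  in PRESENT axes [  4.8 109.7   3.3]
```

View pics/w3.png

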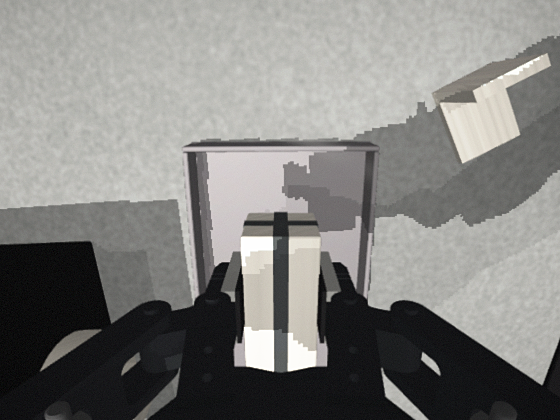

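Call:
drive_tool --moves "4 28 3 0 0 0; 0 28 0 0 0 0; 0 28 0 0 0 0; 0 28 0 0 0 0; 0 2 0 0 0 0"

```text
t: 4.7
position: [395.2, -352.6, 18.8]
eef_rot: [0.709, -0.705, 0.017, -0.013]
wrist_force: [-0.8, 0.7, -1.4]
finger_gap: 0.338
```

Call:
drive_tool --moves "0 0 0 0 0 0; 0 0 0 0 0 0; 0 0 0 0 0 0" --grip 0.6

```text
t: 5.0
position: [398.0, -357.5, 23.9]
eef_rot: [-0.706, 0.708, -0.015, 0.016]
wrist_force: [-0.6, 0.6, 0.4]
finger_gap: 0.599
```

Call:
drive_tool --moves "0 -30 0 0 0 0; 0 -30 0 0 0 0; 0 -30 0 0 0 0; 0 -30 0 0 0 0; 0 0 0 0 0 0"

```text
t: 5.5
position: [399.3, -359.5, 147.8]
eef_rot: [-0.704, 0.71, -0.014, 0.018]
wrist_force: [0.1, -0.2, -0.1]
finger_gap: 0.596
```

```bash
python3 -c "
from meas import *
go(594,39,140,0.04)
c,s=look('top','t1'); z=cloud(c)[...,2]
m=(abs(z-38)<5);m[:175]=0;m[210:]=0;m[:,:195]=0;m[:,310:]=0
print(rect(c,m,38))
"
```

```text
t 5.5 pos [ 399.3 -359.5  147.8] yaw -0.045 gap 0.60 F [ 0.1 -0.2 -0.1] q [-0.87  0.38 -0.37  0.81  0.   -0.83]
  rotvec tool [ 0.008 -0.085  0.006]  shift in GOAL axes [210.5   7.8 390.4]  in PRESENT axes [176.6   6.1 406.8]
[(591.0, 40.3, 56.2, 28.8, 0.016, array([256., 188.])), (596.3, 126.8, 53.2, 30.8, -0.275, array([216., 185.]))]
```

View pics/t1.png

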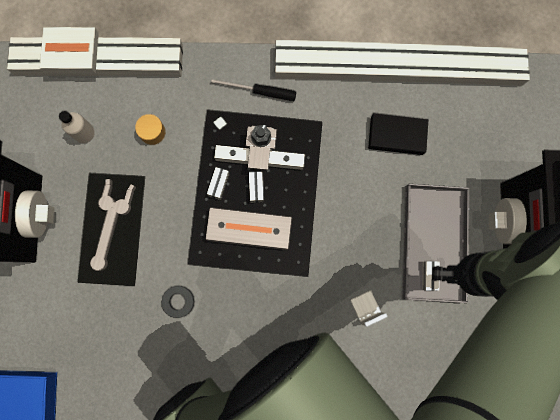

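The first offcut is in the tray and the rest are unchanged. Next the middle one, gripped slightly toward the robot to stay clear of the toe plate.

Call:
drive_tool --moves "0 0 0 0 -0.085 0; 22 0 43 0 0 0; 22 0 43 0 0 0; 22 0 43 0 0 0; 22 0 43 0 0 0"

```text
t: 6.05
position: [477.9, -179.6, 141.9]
eef_rot: [0.707, -0.707, -0.014, 0.014]
wrist_force: [1.1, -0.6, -0.9]
finger_gap: 0.598
```

Call:
drive_tool --moves "22 0 43 0 0 0; 22 0 43 0 0 0; 22 0 43 0 0 0; 22 0 43 0 0 0; 22 0 43 0 0 0"

```text
t: 6.55
position: [579.3, 39.9, 141.8]
eef_rot: [-0.707, 0.707, 0.014, -0.014]
wrist_force: [1.3, 0.0, -0.0]
finger_gap: 0.603
```

```bash
python3 -c "
from meas import *
go(585,39,20,0.04)
c,s=look('wrist','w4')
z=cloud(c,s)[...,2]
m=(abs(z-38)<4); m[300:]=0
print(rect(c,m,38,s))
"
```

```text
t 6.5 pos [579.3  39.9 141.8] yaw 0.040 gap 0.60 F [ 1.3  0.  -0. ] q [-0.06  0.46 -0.25  0.86 -0.   -0.1 ]
  rotvec tool [ 0.  0. -0.]  shift in GOAL axes [  5.6 121.8  -1.1]  in PRESENT axes [  5.7 121.8  -1.1]
[(650.6, 72.0, 28.0, 5.5, -1.535, array([318., 297.])), (649.5, 2.8, 14.8, 11.2, -0.08, array([231., 292.])), (649.3, -52.2, 30.6, 23.5, 1.498, array([160., 286.])), (600.3, 121.8, 64.6, 31.7, -0.281, array([391., 236.])), (593.3, 37.6, 64.2, 29.6, 0.055, array([278., 225.]))]
```

View pics/w4.png

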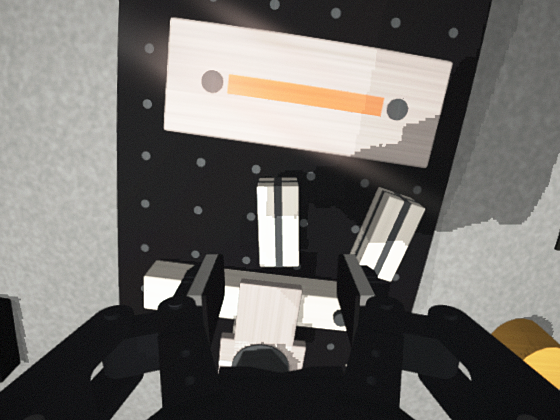

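Call:
drive_tool --moves "6 30 -2 0 0 0; 0 30 0 0 0 0; 0 30 0 0 0 0; 0 30 0 0 0 0; 0 0 0 0 0 0"

```text
t: 7.1
position: [581.0, 36.2, 18.0]
eef_rot: [0.707, -0.707, -0.011, 0.017]
wrist_force: [-0.5, 0.3, 0.1]
finger_gap: 0.6
```

Call:
drive_tool --moves "0 0 0 0 0 0; 0 0 0 0 0 0; 0 0 0 0 0 0; 0 0 0 0 0 0" --grip 0.2 --newtons 60

```text
t: 7.5
position: [586.3, 36.0, 23.6]
eef_rot: [-0.707, 0.707, 0.015, -0.013]
wrist_force: [-0.9, -0.3, -1.2]
finger_gap: 0.336
```

Call:
drive_tool --moves "0 -25 0 0 0 0; 0 -30 0 0 0 0; 0 -30 0 0 0 0; 0 -30 0 0 0 0; 0 0 0 0 0 0"

```text
t: 8.0
position: [588.6, 36.0, 142.5]
eef_rot: [-0.707, 0.707, 0.017, -0.011]
wrist_force: [0.1, -0.2, -1.0]
finger_gap: 0.344
```

```bash
python3 -c "
from meas import *
go(467,-364,140,-0.045)
look('wrist','w5')
"
```

```text
t 8.0 pos [588.6  36.  142.5] yaw 0.040 gap 0.34 F [ 0.1 -0.2 -1. ] q [-0.06  0.47 -0.23  0.86  0.   -0.1 ]
  rotvec tool [0.001 0.085 0.009]  shift in GOAL axes [-103.5    2.5 -405.1]  in PRESENT axes [-137.6    1.6 -394.8]
```

View pics/w5.png

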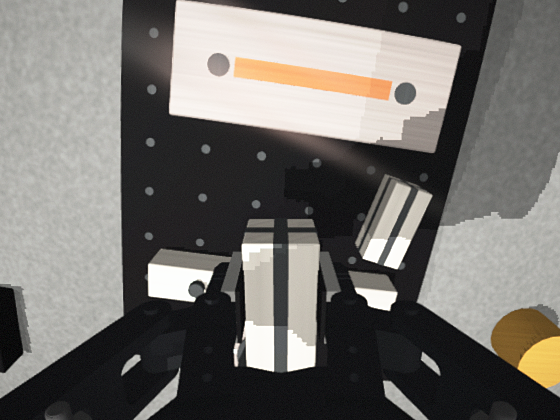

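Call:
drive_tool --moves "0 0 0 0 0.085 0; -12 0 -45 0 0 0; -12 0 -45 0 0 0; -12 0 -45 0 0 0; -12 0 -45 0 0 0"

```text
t: 8.55
position: [527.7, -142.6, 136.1]
eef_rot: [0.707, -0.707, 0.016, -0.015]
wrist_force: [1.0, -1.4, -1.4]
finger_gap: 0.34
```

Call:
drive_tool --moves "-12 0 -45 0 0 0; -11 0 -45 0 0 0; -11 0 -45 0 0 0; -11 0 -45 0 0 0; -11 0 -45 0 0 0"

```text
t: 9.05
position: [461.8, -364.9, 136.0]
eef_rot: [0.707, -0.706, 0.016, -0.015]
wrist_force: [1.1, -1.0, -1.1]
finger_gap: 0.335
```

Call:
drive_tool --moves "0 28 0 0 0 0; 0 28 0 0 0 0; 0 28 0 0 0 0; 0 28 0 0 0 0; 0 2 0 0 0 0"

```text
t: 9.55
position: [461.4, -362.3, 19.9]
eef_rot: [0.708, -0.706, 0.017, -0.015]
wrist_force: [-0.2, 0.4, -1.5]
finger_gap: 0.339
```

Call:
drive_tool --moves "0 0 0 0 0 0; 0 0 0 0 0 0; 0 0 0 0 0 0" --grip 0.6

```text
t: 9.85
position: [463.9, -364.2, 24.5]
eef_rot: [-0.707, 0.707, -0.015, 0.016]
wrist_force: [0.7, 0.3, 0.1]
finger_gap: 0.603
```

Call:
drive_tool --moves "0 -30 0 0 0 0; 0 -30 0 0 0 0; 0 -30 0 0 0 0; 0 -30 0 0 0 0; 0 0 0 0 0 0"

```text
t: 10.35
position: [465.7, -366.1, 149.0]
eef_rot: [-0.705, 0.709, -0.013, 0.018]
wrist_force: [0.3, 0.2, 1.0]
finger_gap: 0.597
```

```bash
python3 -c "
from meas import *
go(601,122,150,-0.284)
c,s=look('top','t2'); z=cloud(c)[...,2]
m=(abs(z-38)<5);m[:172]=0;m[210:]=0;m[:,:195]=0;m[:,310:]=0
print(rect(c,m,38))
look('wrist','w6')
"
```

```text
t 10.3 pos [ 465.7 -366.1  149. ] yaw -0.044 gap 0.60 F [0.3 0.2 1. ] q [-0.79  0.47 -0.22  0.87  0.   -0.75]
  rotvec tool [0.006 0.239 0.008]  shift in GOAL axes [ -6.9  -1.  506.4]  in PRESENT axes [113.4  -3.4 493.6]
[(599.7, 125.8, 60.8, 30.3, -0.291, array([217., 184.]))]
```

View pics/t2.png

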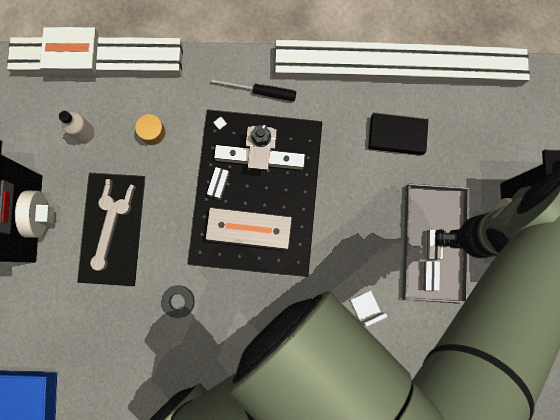

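Two are in the tray; the third is unmoved at (217,184).

Call:
drive_tool --moves "0 0 0 0 0.12 0; 0 0 0 0 0.12 0; 0 0 46 0 0 0; 0 0 46 0 0 0; 0 0 46 0 0 0"

```text
t: 10.95
position: [501.2, -229.7, 142.0]
eef_rot: [0.7, -0.699, 0.102, -0.1]
wrist_force: [1.4, -1.0, -0.4]
finger_gap: 0.6
```

Call:
drive_tool --moves "0 0 46 0 0 0; 0 0 46 0 0 0; 0 0 46 0 0 0; 0 0 46 0 0 0; 0 0 46 0 0 0"

```text
t: 11.45
position: [565.9, -8.6, 142.1]
eef_rot: [-0.7, 0.7, -0.101, 0.1]
wrist_force: [1.0, -0.6, 0.3]
finger_gap: 0.6
```

Call:
drive_tool --moves "-2 0 46 0 0 0; -2 0 46 0 0 0; -2 0 46 0 0 0; 0 0 0 0 0 0"

```text
t: 11.85
position: [599.4, 128.9, 141.9]
eef_rot: [0.701, -0.7, 0.098, -0.097]
wrist_force: [0.0, -0.6, -0.2]
finger_gap: 0.604
```

```bash
python3 -c "
from meas import *
go(600.5,123.5,20,-0.285)
c,s=look('wrist','w7')
z=cloud(c,s)[...,2]
m=(abs(z-38)<4); m[300:]=0
print(rect(c,m,38,s))
"
```

```text
t 11.8 pos [599.4 128.9 141.9] yaw -0.278 gap 0.60 F [ 0.  -0.6 -0.2] q [ 0.09  0.52 -0.16  0.9   0.    0.37]
  rotvec tool [-0.001  0.007 -0.001]  shift in GOAL axes [  2.5 121.9  -4.8]  in PRESENT axes [  2.7 121.9  -5. ]
[(657.7, 99.9, 68.7, 23.2, 1.294, array([269., 289.])), (700.5, 272.8, 52.0, 19.4, -1.284, array([489., 276.])), (600.5, 123.1, 63.9, 29.8, -0.284, array([275., 210.]))]
```

Call:
drive_tool --moves "3 30 -5 0 0 0; 0 30 0 0 0 0; 0 30 0 0 0 0; 0 30 0 0 0 0; 0 0 0 0 0 0"

```text
t: 12.4
position: [596.4, 116.0, 18.6]
eef_rot: [-0.699, 0.701, -0.104, 0.098]
wrist_force: [-0.2, 0.6, 0.5]
finger_gap: 0.598
```

Call:
drive_tool --moves "0 0 0 0 0 0; 0 0 0 0 0 0; 0 0 0 0 0 0; 0 0 0 0 0 0" --grip 0.2 --newtons 60

```text
t: 12.8
position: [602.1, 117.8, 24.6]
eef_rot: [0.7, -0.7, 0.1, -0.101]
wrist_force: [-0.1, -0.4, -0.5]
finger_gap: 0.34
```

Call:
drive_tool --moves "0 -25 0 0 0 0; 0 -30 0 0 0 0; 0 -30 0 0 0 0; 0 -30 0 0 0 0; 0 0 0 0 0 0"

```text
t: 13.3
position: [604.5, 118.2, 143.7]
eef_rot: [0.701, -0.699, 0.097, -0.103]
wrist_force: [1.1, 0.3, -1.0]
finger_gap: 0.339
```

```bash
python3 -c "
from meas import *
go(549,-368,140,-0.045)
c,s=look('top','t3')
look('wrist','w8')
"
```

```text
t 13.3 pos [604.5 118.2 143.7] yaw -0.285 gap 0.34 F [ 1.1  0.3 -1. ] q [ 0.07  0.51 -0.16  0.89 -0.    0.36]
  rotvec tool [-0.002 -0.24   0.009]  shift in GOAL axes [ -33.6    3.7 -488.2]  in PRESENT axes [  83.2    3.  -482.3]
```

View pics/w8.png

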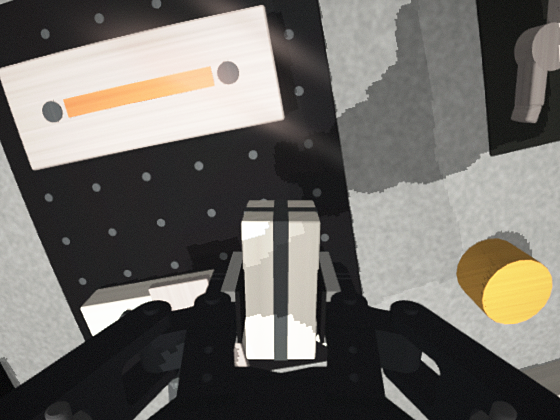

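Call:
drive_tool --moves "0 -3 0 0 -0.12 0; 0 0 0 0 -0.12 0; -3 0 -45 0 0 0; -3 0 -45 0 0 0; -3 0 -45 0 0 0"

```text
t: 13.9
position: [584.6, -17.4, 139.5]
eef_rot: [0.707, -0.707, 0.016, -0.014]
wrist_force: [0.6, -0.3, -1.2]
finger_gap: 0.344
```

Call:
drive_tool --moves "-3 0 -45 0 0 0; -3 0 -45 0 0 0; -3 0 -45 0 0 0; -3 0 -45 0 0 0; -3 0 -45 0 0 0"

```text
t: 14.4
position: [559.5, -241.9, 139.5]
eef_rot: [0.707, -0.706, 0.017, -0.015]
wrist_force: [1.1, 0.4, -1.0]
finger_gap: 0.336
```

Call:
drive_tool --moves "-3 0 -45 0 0 0; -3 0 -41 0 0 0; -3 0 0 0 0 0; 0 0 0 0 0 0"

```text
t: 14.8
position: [546.6, -326.4, 139.3]
eef_rot: [0.708, -0.706, 0.018, -0.016]
wrist_force: [0.5, 0.9, -1.0]
finger_gap: 0.335
```

```bash
python3 -c "
from meas import *
go(551,-366,22,-0.045)
look('wrist','w9')
"
```

```text
t 14.8 pos [ 546.6 -326.4  139.3] yaw -0.047 gap 0.34 F [ 0.5  0.9 -1. ] q [-0.65  0.56 -0.09  0.93  0.   -0.61]
  rotvec tool [-0.002 -0.002 -0.003]  shift in GOAL axes [  6.2 117.3 -39.4]  in PRESENT axes [  6.6 117.2 -39.6]
```

View pics/w9.png

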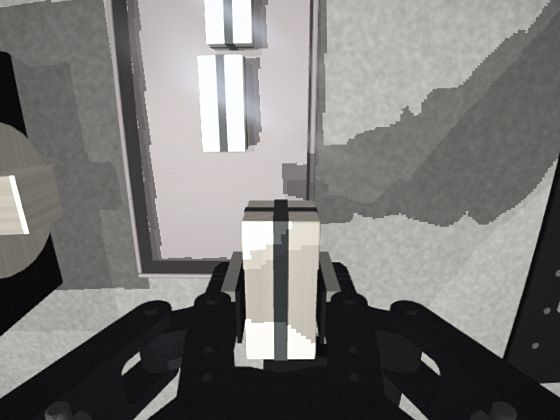

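Call:
drive_tool --moves "3 0 -20 0 0 0; 3 10 -20 0 0 0; 0 28 0 0 0 0; 0 28 0 0 0 0; 0 28 0 0 0 0"

```text
t: 15.35
position: [552.6, -364.4, 45.9]
eef_rot: [0.707, -0.707, 0.015, -0.015]
wrist_force: [-0.1, -1.0, -1.7]
finger_gap: 0.338
```

Call:
drive_tool --moves "0 20 0 0 0 0; 0 0 0 0 0 0"

```text
t: 15.55
position: [550.3, -362.5, 23.4]
eef_rot: [0.709, -0.705, 0.017, -0.013]
wrist_force: [0.5, 0.8, -1.4]
finger_gap: 0.336
```

Call:
drive_tool --moves "0 0 0 0 0 0; 0 0 0 0 0 0; 0 0 0 0 0 0" --grip 0.6

```text
t: 15.85
position: [553.6, -366.9, 29.1]
eef_rot: [-0.706, 0.708, -0.015, 0.016]
wrist_force: [-0.3, 0.3, 0.8]
finger_gap: 0.602
```

Call:
drive_tool --moves "0 -30 0 0 0 0; 0 -30 0 0 0 0; 0 -30 0 0 0 0; 0 -30 0 0 0 0; 0 0 0 0 0 0"

```text
t: 16.35
position: [555.2, -368.8, 153.9]
eef_rot: [-0.705, 0.709, -0.013, 0.019]
wrist_force: [0.2, 0.1, 0.0]
finger_gap: 0.597
```

```bash
python3 -c "
from meas import *
p=fromstop(-205,75); print(p)
go(p[0],p[1],150,-0.09)
c,s=look('top','t4')
"
```

```text
[450.97058092 127.52155756]
t 16.4 pos [ 555.2 -368.8  153.9] yaw -0.045 gap 0.60 F [0.2 0.1 0. ] q [-0.7   0.59  0.01  0.98  0.   -0.65]
  rotvec tool [0.006 0.045 0.009]  shift in GOAL axes [-148.4    3.9  484.9]  in PRESENT axes [-1.264e+02 -3.000e-01  4.911e+02]
```

View pics/t4.png

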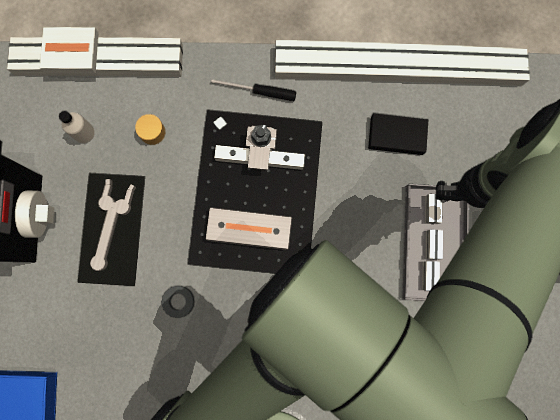

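All three offcuts lie in the tray and nothing was on the block. I'll check whether the scene camera measures the block well, since the arm will hide it from the top camera.

```bash
cat >> meas.py <<'E'
def block(cn='scene',tag=None):
    c,s=look(cn,tag); P=cloud(c); z=P[...,2]; hsv=cv2.cvtColor(c['color'],cv2.COLOR_RGB2HSV)
    xy=tostop(P[...,:2]); 
    m=(abs(z-49)<4)&(xy[...,0]>-205)&(xy[...,0]<-1.5)&(abs(xy[...,1])<125)&(hsv[...,2]>70)
    m=cv2.morphologyEx(m.astype(np.uint8),cv2.MORPH_OPEN,np.ones((3,3)))
    r=sorted(rect(c,m,49),key=lambda r:-r[2]*r[3])
    for q in r[:2]:
        p=tostop(np.array(q[:2])); ang=q[4]-SY-np.pi/2; ang=(ang+np.pi/2)%np.pi-np.pi/2
        print(cn,'block stop-x %.1f y %.1f slew %.1f deg  size %s %s'%(p[0],p[1],np.degrees(ang),q[2],q[3]))
    return c,m
E
python3 -c "
from meas import *
c,m=block('top'); c,m=block('scene')
print(camRT(c)[1])
"
```

```text
top block stop-x -149.6 y 6.2 slew -0.4 deg  size 179.4 69.5
scene block stop-x -148.8 y 3.4 slew -0.6 deg  size 180.1 73.2
[1149.67984089 -310.7397978   768.29499241]
```

Call:
drive_tool --moves "0 0 0 0 0.045 0; -14 0 45 0 0 0; -14 0 45 0 0 0; -14 0 45 0 0 0; -14 0 45 0 0 0" --grip 0 --newtons 60

```text
t: 17.0
position: [511.0, -180.1, 145.8]
eef_rot: [0.707, -0.706, 0.033, -0.031]
wrist_force: [1.0, 0.1, 1.1]
finger_gap: 0.0
```

Call:
drive_tool --moves "-14 0 45 0 0 0; -14 0 45 0 0 0; -14 0 45 0 0 0; -14 0 45 0 0 0; -14 0 45 0 0 0"

```text
t: 17.5
position: [461.5, 49.9, 146.3]
eef_rot: [0.706, -0.706, 0.033, -0.031]
wrist_force: [1.9, 0.0, 0.2]
finger_gap: 0.0
```

Call:
drive_tool --moves "-14 0 40 0 0 0; -4 0 0 0 0 0; 0 30 0 0 0 0; 0 0 0 0 0 0"

```text
t: 17.9
position: [445.8, 89.4, 114.4]
eef_rot: [-0.706, 0.707, -0.034, 0.029]
wrist_force: [-0.6, -0.5, 0.4]
finger_gap: 0.0
```

```bash
python3 -c "
from meas import *
p=fromstop(-215,80); print(p)
go(p[0],p[1],26,-0.09); print(tostop(st()[0]['position']))
"
```

```text
[441.46044634 133.40010672]
t 17.9 pos [445.8  89.4 114.4] yaw -0.089 gap 0.00 F [-0.6 -0.5  0.4] q [ 0.04  0.29 -0.6   0.68 -0.    0.12]
  rotvec tool [ 0.001  0.001 -0.006]  shift in GOAL axes [-8.3 88.4 43.4]  in PRESENT axes [-7.7 88.4 43.6]
[-206.74327331   36.55362739]
```

Call:
drive_tool --moves "-8 0 22 0 0 0; 0 0 22 0 0 0; 0 30 0 0 0 0; 0 30 0 0 0 0; 0 28 0 0 0 0"

```text
t: 18.4
position: [445.0, 133.4, 28.6]
eef_rot: [-0.706, 0.706, -0.032, 0.032]
wrist_force: [-0.1, 0.3, -0.1]
finger_gap: -0.001
```

```bash
python3 -c "
from meas import *
p=fromstop(-215,80); 
go(p[0],p[1],26,-0.09); print(tostop(st()[0]['position']))
look('scene','s1')
"
```

```text
t 18.4 pos [445.  133.4  28.6] yaw -0.091 gap -0.00 F [-0.1  0.3 -0.1] q [ 0.13  0.44 -0.67  0.46 -0.    0.22]
  rotvec tool [ 0.    -0.001 -0.   ]  shift in GOAL axes [-3.6  2.6 -0.4]  in PRESENT axes [-3.6  2.6 -0.4]
[-211.44799222   80.36169223]
```

View pics/s1.png

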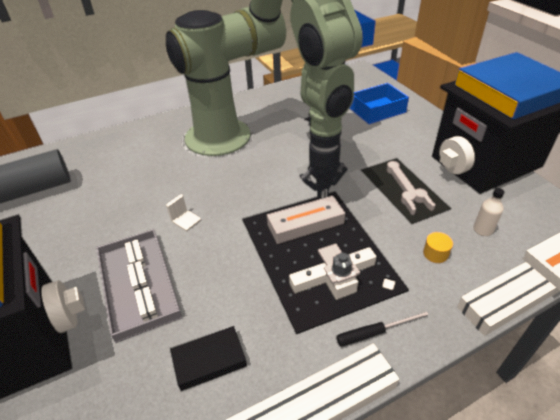

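The closed fingers are behind the left end; the scene view confirms it at (325,190). Pushing the left end.

Call:
drive_tool --moves "7 2 0 0 0 0; 6 0 0 0 0 0; 4 0 0 0 0 0; 4 0 0 0 0 0; 4 0 0 0 0 0"

```text
t: 18.95
position: [461.9, 132.3, 27.4]
eef_rot: [0.707, -0.706, 0.037, -0.026]
wrist_force: [-25.1, 3.0, 18.4]
finger_gap: -0.003
```

Call:
drive_tool --moves "4 0 0 0 0 0; 4 0 0 0 0 0; 4 0 0 0 0 0; 4 0 0 0 0 0; 0 0 0 0 0 0"

```text
t: 19.45
position: [480.3, 131.7, 27.2]
eef_rot: [0.707, -0.705, 0.035, -0.028]
wrist_force: [-9.8, 4.2, -0.1]
finger_gap: 0.001
```

```bash
python3 -c "
from meas import *
block('scene','s2')
go(445,133,28,-0.09); print(tostop(st()[0]['position']))
"
```

```text
scene block stop-x -139.2 y 1.6 slew -6.3 deg  size 180.1 77.2
t 19.5 pos [480.6 131.7  27.2] yaw -0.089 gap -0.00 F [-10.7   4.3   1.2] q [ 0.12  0.49 -0.57  0.51  0.    0.21]
  rotvec tool [-0.002  0.001 -0.009]  shift in GOAL axes [-35.6  -0.8  -1.9]  in PRESENT axes [-35.6  -0.5  -1.9]
[-175.85297093   81.83300134]
```

Call:
drive_tool --moves "4 0 0 0 0 0; 4 0 0 0 0 0; 4 0 0 0 0 0; 2 0 0 0 0 0; 0 0 0 0 0 0"

```text
t: 20.0
position: [494.5, 130.5, 27.2]
eef_rot: [0.707, -0.705, 0.035, -0.028]
wrist_force: [-11.3, 4.5, 1.5]
finger_gap: -0.004
```

```bash
python3 -c "
from meas import *
c,m=block('scene','s3')
print(tostop(st()[0]['position']))
c['color'][m>0]=[255,0,0]; save(c,'s3m')
"
```

```text
scene block stop-x -129.9 y -0.5 slew -11.0 deg  size 179.8 76.4
[-161.89920294   81.90482795]
```

View pics/s3m.png

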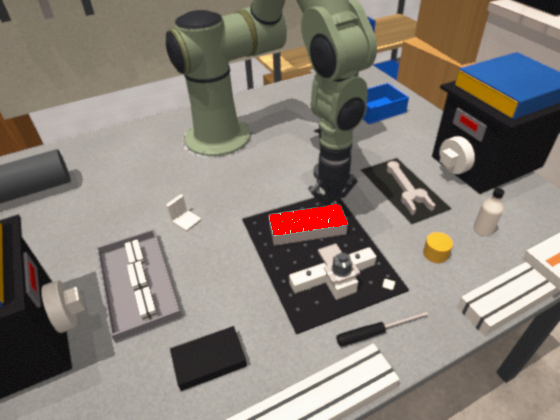

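Slew −11° and the block advanced about 19 mm, as expected of a swing around the right feet. Now the right end.

Call:
drive_tool --moves "-12 0 0 0 0 0; -18 0 0 0 0 0; -18 0 -20 0 0 0; 0 0 -45 0 0 0; 0 0 -45 0 0 0"

```text
t: 20.55
position: [443.0, 23.2, 28.7]
eef_rot: [-0.706, 0.707, -0.029, 0.032]
wrist_force: [0.8, -0.2, -0.1]
finger_gap: -0.002
```

Call:
drive_tool --moves "0 0 -40 0 0 0; 0 0 -8 0 0 0; 0 0 0 0 0 0"

```text
t: 20.85
position: [438.9, -25.3, 28.4]
eef_rot: [-0.706, 0.706, -0.032, 0.034]
wrist_force: [-0.2, 0.7, 0.3]
finger_gap: 0.003
```

```bash
python3 -c "
from meas import *
c,m=block('scene','s4')
print(tostop(st()[0]['position'])); p=fromstop(-204,-76)
go(p[0],p[1],28,-0.09)
"
```

```text
scene block stop-x -129.5 y -0.4 slew -11.5 deg  size 180.0 73.7
[-203.68707633  -77.1253106 ]
t 20.9 pos [438.6 -24.1  28.1] yaw -0.091 gap 0.00 F [ 0.9 -0.3 -1.1] q [-0.22  0.41 -0.74  0.43  0.   -0.13]
  rotvec tool [-0.    -0.001  0.002]  shift in GOAL axes [-0.3  0.1  1.1]  in PRESENT axes [-0.3  0.1  1.1]
```

Call:
drive_tool --moves "6 0 0 0 0 0; 6 0 0 0 0 0; 4 0 0 0 0 0; 5 0 0 0 0 0; 5 0 0 0 0 0"

```text
t: 21.4
position: [451.6, -24.6, 25.4]
eef_rot: [-0.705, 0.707, -0.039, 0.023]
wrist_force: [-29.9, -4.2, 20.6]
finger_gap: 0.002
```

Call:
drive_tool --moves "5 0 0 0 0 0; 5 0 0 0 0 0; 5 0 0 0 0 0; 5 0 0 0 0 0; 5 0 0 0 0 0"

```text
t: 21.9
position: [481.8, -27.7, 25.4]
eef_rot: [-0.705, 0.707, -0.036, 0.027]
wrist_force: [-13.3, -3.4, 2.8]
finger_gap: -0.001
```

```bash
python3 -c "
from meas import *
c,m=block('scene','s5')
print(tostop(st()[0]['position']),st()[0]['wrist_force'])
"
```

```text
scene block stop-x -111.5 y 6.4 slew -1.9 deg  size 181.0 73.8
[-158.77598448  -76.67791191] [-7.72490465 -3.19742647 -2.5129521 ]
```

Call:
drive_tool --moves "5 0 0 0 0 0; 5 0 0 0 0 0; 5 0 0 0 0 0; 5 0 0 0 0 0; 5 0 0 0 0 0"

```text
t: 22.45
position: [505.9, -29.7, 25.4]
eef_rot: [-0.705, 0.707, -0.037, 0.026]
wrist_force: [-14.8, -3.4, 6.3]
finger_gap: -0.0
```

Call:
drive_tool --moves "3 0 0 0 0 0; 0 0 0 0 0 0; 0 0 0 0 0 0"

```text
t: 22.75
position: [510.6, -30.0, 25.5]
eef_rot: [-0.706, 0.707, -0.035, 0.027]
wrist_force: [-11.6, -3.1, 1.8]
finger_gap: -0.002
```

```bash
python3 -c "
from meas import *
c,m=block('scene','s6')
print(tostop(st()[0]['position']),st()[0]['wrist_force'])
"
```

```text
scene block stop-x -97.8 y 10.2 slew 7.8 deg  size 180.0 76.9
[-131.47998428  -76.49754543] [-11.40045223  -3.46003269   2.40154578]
```

Call:
drive_tool --moves "4 0 0 0 0 0; 4 0 0 0 0 0; 0 0 0 0 0 0; 0 0 0 0 0 0"

```text
t: 23.2
position: [518.0, -30.5, 25.4]
eef_rot: [-0.706, 0.707, -0.036, 0.027]
wrist_force: [-13.0, -3.5, 2.6]
finger_gap: 0.001
```

Call:
drive_tool --moves "-12 0 0 0 0 0; -18 0 0 0 0 0; -18 0 20 0 0 0; -10 0 45 0 0 0; 0 0 45 0 0 0"

```text
t: 23.7
position: [475.1, 85.0, 27.1]
eef_rot: [0.706, -0.706, 0.032, -0.031]
wrist_force: [1.7, -0.2, 0.6]
finger_gap: 0.001
```

Call:
drive_tool --moves "0 0 42 0 0 0; 0 0 0 0 0 0"

```text
t: 23.9
position: [481.0, 130.7, 27.5]
eef_rot: [0.707, -0.706, 0.028, -0.029]
wrist_force: [0.2, 0.1, -0.1]
finger_gap: 0.002
```

```bash
python3 -c "
from meas import *
c,m=block('scene','s7')
print(tostop(st()[0]['position']),st()[0]['position'],st()[0]['wrist_force'])
"
```

```text
scene block stop-x -91.7 y 12.5 slew 10.4 deg  size 181.5 73.5
[-175.54710438   78.57847346] [480.62590082 128.43836446  27.31765651] [ 0.25382946 -0.55478949  0.10628961]
```

Call:
drive_tool --moves "7 0 8 0 0 0; 7 0 0 0 0 0; 4 0 0 0 0 0; 4 0 0 0 0 0; 5 0 0 0 0 0"

```text
t: 24.45
position: [503.4, 130.1, 26.5]
eef_rot: [0.707, -0.706, 0.035, -0.029]
wrist_force: [-17.4, 1.9, 12.7]
finger_gap: 0.0
```

Call:
drive_tool --moves "5 0 0 0 0 0; 5 0 0 0 0 0; 5 0 0 0 0 0; 5 0 0 0 0 0; 5 0 0 0 0 0"

```text
t: 24.95
position: [523.8, 130.2, 25.6]
eef_rot: [0.708, -0.705, 0.037, -0.025]
wrist_force: [-16.4, 7.2, 8.5]
finger_gap: -0.003
```

Call:
drive_tool --moves "5 0 0 0 0 0; 5 0 0 0 0 0; 5 0 0 0 0 0; 5 0 0 0 0 0; 0 0 0 0 0 0"

```text
t: 25.45
position: [546.1, 127.9, 25.5]
eef_rot: [0.708, -0.705, 0.036, -0.027]
wrist_force: [-12.1, 7.2, 4.0]
finger_gap: -0.001
```

```bash
python3 -c "
from meas import *
c,m=block('scene','s8')
print(tostop(st()[0]['position']),st()[0]['wrist_force'])
"
```

```text
scene block stop-x -68.7 y 5.1 slew -3.4 deg  size 180.8 76.2
[-110.27537103   83.86925743] [-10.76730833   6.81030683   3.33909546]
```

Call:
drive_tool --moves "5 0 0 0 0 0; 5 0 0 0 0 0; 5 0 0 0 0 0; 4 0 0 0 0 0; 0 0 0 0 0 0"

```text
t: 26.0
position: [565.1, 125.9, 25.5]
eef_rot: [0.708, -0.705, 0.036, -0.027]
wrist_force: [-11.9, 4.6, 3.3]
finger_gap: -0.001
```

```bash
python3 -c "
from meas import *
c,m=block('scene','s9')
print(tostop(st()[0]['position']),st()[0]['wrist_force'])
"
```

```text
scene block stop-x -58.1 y 2.0 slew -8.4 deg  size 179.6 78.3
[-91.171944   83.6594386] [-12.60479877   5.16530055   3.14323444]
```

Call:
drive_tool --moves "4 0 0 0 0 0; 3 0 0 0 0 0; 0 0 0 0 0 0; 0 0 0 0 0 0"

```text
t: 26.45
position: [571.3, 125.2, 25.4]
eef_rot: [0.707, -0.705, 0.036, -0.027]
wrist_force: [-13.6, 6.5, 5.6]
finger_gap: -0.004
```

Call:
drive_tool --moves "-12 0 0 0 0 0; -18 0 0 0 0 0; -18 0 -20 0 0 0; -10 0 -45 0 0 0; 0 0 -45 0 0 0"

```text
t: 26.95
position: [508.8, 19.0, 27.1]
eef_rot: [0.706, -0.706, 0.032, -0.031]
wrist_force: [0.3, -0.1, -0.6]
finger_gap: 0.0
```

Call:
drive_tool --moves "0 0 -42 0 0 0; 0 0 0 0 0 0"

```text
t: 27.15
position: [507.2, -27.2, 27.5]
eef_rot: [-0.706, 0.707, -0.034, 0.035]
wrist_force: [0.3, 0.7, -0.5]
finger_gap: 0.0
```

```bash
python3 -c "
from meas import *
c,m=block('scene','s10')
print(tostop(st()[0]['position']),st()[0]['position'],st()[0]['wrist_force'])
"
```

```text
scene block stop-x -52.2 y 0.8 slew -11.2 deg  size 180.0 73.2
[-135.28999058  -71.8139445 ] [507.20303099 -24.96362622  27.43410503] [-0.15668993  0.18589386  0.34081024]
```

View pics/s10.png

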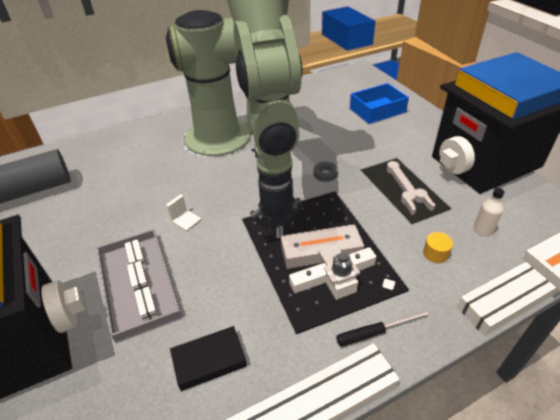

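Third swing done: slew −11.2° with the block at −52 mm, its left corner nearly at the stop. A right-end push should bring it square and flush.

Call:
drive_tool --moves "7 0 -2 0 0 0; 7 0 0 0 0 0; 4 0 0 0 0 0; 4 0 0 0 0 0; 5 0 0 0 0 0"

```text
t: 27.7
position: [527.8, -24.9, 26.2]
eef_rot: [-0.706, 0.706, -0.036, 0.027]
wrist_force: [-21.3, 1.0, 16.2]
finger_gap: -0.001
```

Call:
drive_tool --moves "5 0 0 0 0 0; 5 0 0 0 0 0; 5 0 0 0 0 0; 4 0 0 0 0 0; 0 0 0 0 0 0"

```text
t: 28.2
position: [544.6, -28.5, 25.5]
eef_rot: [-0.705, 0.708, -0.037, 0.026]
wrist_force: [-17.8, -5.9, 9.9]
finger_gap: 0.002
```

```bash
python3 -c "
from meas import *
c,m=block('scene','s11')
print(tostop(st()[0]['position']),st()[0]['wrist_force'])
"
```

```text
scene block stop-x -42.4 y 3.2 slew -7.0 deg  size 180.7 77.5
[-97.71841055 -71.92469172] [-16.36739345  -5.2678189    9.13442943]
```

Call:
drive_tool --moves "4 0 0 0 0 0; 4 0 0 0 0 0; 4 0 0 0 0 0; 3 0 0 0 0 0; 0 0 0 0 0 0"

```text
t: 28.75
position: [561.1, -30.2, 25.4]
eef_rot: [-0.705, 0.708, -0.036, 0.027]
wrist_force: [-12.8, -6.1, 4.6]
finger_gap: -0.002
```

```bash
python3 -c "
from meas import *
c,m=block('scene','s12')
print(tostop(st()[0]['position']),st()[0]['wrist_force'])
"
```

```text
scene block stop-x -35.2 y 6.7 slew -0.8 deg  size 180.6 72.7
[-81.14933179 -72.18181482] [-12.76943681  -6.70374752   4.79389902]
```

Call:
drive_tool --moves "2 0 0 0 0 0; 2 0 0 0 0 0; 0 0 0 0 0 0; 0 0 0 0 0 0"

```text
t: 29.2
position: [561.2, -30.2, 25.3]
eef_rot: [-0.705, 0.708, -0.039, 0.025]
wrist_force: [-23.5, -5.6, 13.8]
finger_gap: -0.003
```

```bash
python3 -c "
from meas import *
c,m=block('scene','s13')
print(tostop(st()[0]['position']),st()[0]['wrist_force'])
"
```

```text
scene block stop-x -35.3 y 6.4 slew -0.8 deg  size 181.2 72.5
[-81.0619603  -72.19415884] [-22.2233163   -6.18471778  14.42194679]
```

The force rose without further movement, so the block is flush (−35 mm, slew about −0.8°, y +6 mm). Now I back off and go to view the nut.

Call:
drive_tool --moves "-15 0 0 0 0 0; -25 -10 0 0 0 0; 0 -45 0 0 0 0; 0 -45 0 0 0 0; 0 -45 0 0 0 0"

```text
t: 29.75
position: [531.5, -25.3, 173.7]
eef_rot: [0.706, -0.706, 0.032, -0.031]
wrist_force: [0.0, -1.1, 0.4]
finger_gap: 0.001
```

Call:
drive_tool --moves "0 0 0 0 -0.145 0; 0 0 0 0 -0.145 0; 0 0 0 0 -0.145 0; 0 0 0 0 -0.145 0; 0 0 0 0 -0.145 0" --grip 0.65

```text
t: 30.25
position: [532.0, -25.4, 172.3]
eef_rot: [0.671, -0.671, -0.223, 0.223]
wrist_force: [-0.4, -0.6, 0.0]
finger_gap: 0.65
```

```bash
python3 -c "
from meas import *
go(747,80,175,0.75)
c,s=look('top','t5'); P=cloud(c); z=P[...,2]
a=P[115:150,240:285]; print('max z near nut',np.nanmax(a[...,2]))
block('top')
"
```

```text
t 30.2 pos [532.  -25.4 172.3] yaw 0.643 gap 0.65 F [-0.4 -0.6  0. ] q [-0.19  0.35 -0.34  0.88  0.   -0.83]
  rotvec tool [-0.    -0.107  0.   ]  shift in GOAL axes [229.1  -2.7 -69.4]  in PRESENT axes [235.2  -2.7 -44.5]
max z near nut 650.249280227491
top block stop-x -35.8 y 53.9 slew 0.2 deg  size 89.6 68.1
```

View pics/t5.png

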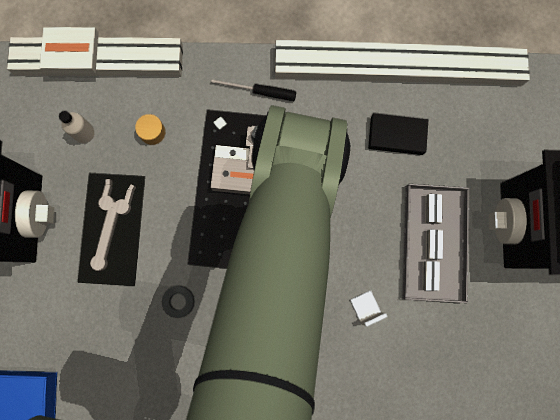

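Call:
drive_tool --moves "47 -5 -9 0 0 0; 47 -5 -9 0 0 0; 47 0 -9 0 0 0; 47 0 -9 0 0 0; 47 0 -9 0 0 0"

```text
t: 30.85
position: [749.2, 78.7, 182.2]
eef_rot: [-0.672, 0.672, 0.22, -0.22]
wrist_force: [1.4, -1.3, -0.1]
finger_gap: 0.65
```

```bash
python3 -c "
from meas import *
c0=dict(np.load('pics/top0.npz')); P=cloud(c0)[115:150,240:285]; print('stud top',np.nanmax(P[...,2]))
go(698.2,29.9,100,0.75)
c,s=look('wrist','w10')
np.savez('pics/w10.npz',pos=s['position'],eef=s['eef_rot'],**c)
print(proj(c,[[698.2,29.9,96],[698.2,29.9,110]],s))
"
```

```text
stud top 112.94321490369157
t 30.9 pos [749.2  78.7 182.2] yaw 0.633 gap 0.65 F [ 1.4 -1.3 -0.1] q [ 0.01  0.76  0.38  1.2  -0.   -0.63]
  rotvec tool [ 0.    -0.117  0.   ]  shift in GOAL axes [-70.5  82.2  -0.9]  in PRESENT axes [-70.   82.2  -9.2]
[[266.4582282  111.1849846 ]
 [265.48492013 111.72281657]]
```

View pics/w10.png

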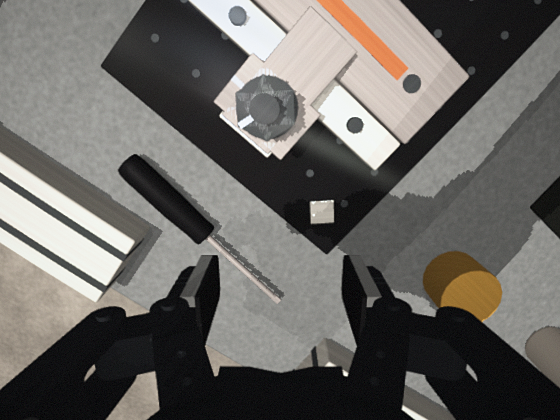

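The nut is at about (266,107). Its white index line runs toward (245,122), and the toe plate's white mark is near (236,80). Measuring both.

```bash
cat >> meas.py <<'E'
def nutangle(c,s,nut=(698.2,29.9),show=None):
    P=cloud(c,s); hsv=cv2.cvtColor(c['color'],cv2.COLOR_RGB2HSV); z=P[...,2]
    d=np.hypot(P[...,0]-nut[0],P[...,1]-nut[1])
    top=(abs(z-96)<4)&(d<32)
    ys,xs=np.nonzero(top); 
    m=cv2.morphologyEx(top.astype(np.uint8),cv2.MORPH_CLOSE,np.ones((15,15)))
    cs,_=cv2.findContours(m,cv2.RETR_EXTERNAL,cv2.CHAIN_APPROX_NONE); k=max(cs,key=cv2.contourArea)
    q=onplane(c,k.reshape(-1,2),96,s)[:,:2]; ctr,rad=cv2.minEnclosingCircle(q.astype(np.float32))
    print('nut top centre',np.round(ctr,1),'circ radius',round(rad,1))
    hexa=cv2.approxPolyDP(cv2.convexHull(q.astype(np.float32)),3.0,True).reshape(-1,2)
    w=(hsv[...,2]>150)&(hsv[...,1]<60)&top
    v,u=np.nonzero(w); X=onplane(c,np.c_[u,v],96,s)[:,:2]
    mu=X.mean(0); 
    e=np.linalg.eigh(np.cov((X-mu).T))[1][:,1]
    if e@(mu-ctr)<0:e=-e
    print('white n',len(X),'mean',mu.round(1),'dir(line) %.3f dir(ctr->line) %.3f'%(np.arctan2(e[1],e[0]),np.arctan2(*(mu-ctr)[::-1])))
    return ctr
E
python3 -c "
from meas import *
c,s=look('wrist'); nutangle(c,s)
cv2.imwrite('pics/nutcrop.png',cv2.resize(c['color'][50:170,200:360,::-1],(800,600),interpolation=cv2.INTER_CUBIC))
"
```

```text
nut top centre [697.4  28.1] circ radius 20.6
white n 160 mean [709.4  21.8] dir(line) 0.230 dir(ctr->line) -0.490
```

View pics/nutcrop.png

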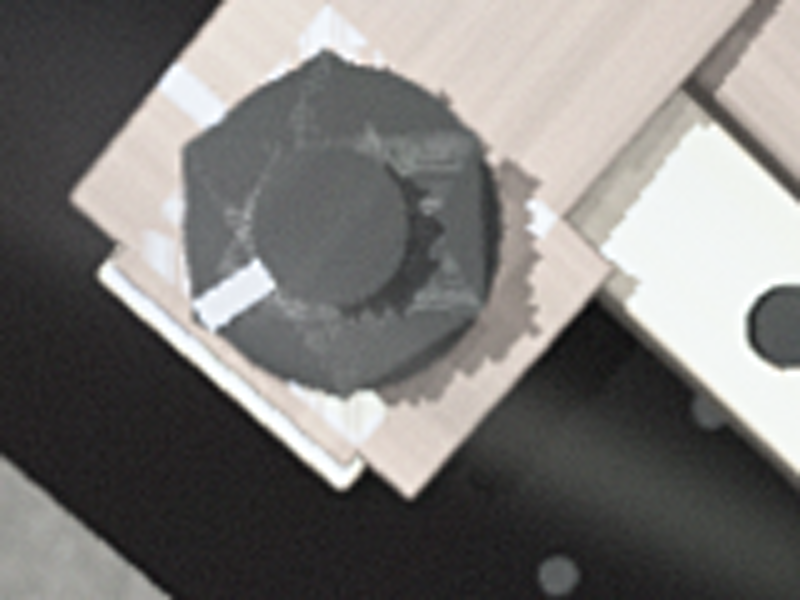

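```bash
python3 -c "
from meas import *
c,s=look('wrist')
f=lambda u:np.array([200,50])+(np.array(u)+.5)/5-.5
a=onplane(c,[f((271,268)),f((205,318)),f((328,52)),f((340,392))],96,s)[:,:2]
d=a[1]-a[0]; print('line',a.round(1),np.arctan2(d[1],d[0]))
m=(a[2]+a[3])/2; print('mid of opp corners',m,np.linalg.norm(a[2]-a[3]),'corner dir',np.arctan2(*(a[3]-a[2])[::-1]))
st_=onplane(c,[f((331,228))],113,s); print('stud',st_)
d=a[1]-m; print(np.arctan2(d[1],d[0]))
b=onplane(c,[f((170,75)),f((218,112))],66,s)[:,:2];print('toe mark',b, 'dir',np.arctan2(*(b[0]-b[1])[::-1]))
go(697.5,28.5,130,0.70)
"
```

```text
line [[701.5  22.8]
 [711.2  19.7]
 [677.2  13.8]
 [708.6  38.3]] -0.31237083028433726
mid of opp corners [692.91721714  26.0645646 ] 39.78743107276388 corner dir 0.6617196395082496
stud [[693.24453369  26.70976554 113.        ]]
-0.33769520711177525
toe mark [[690.21038927  -4.79357072]
 [690.30017358   3.21336662]] dir -1.5820091714459878
t 31.0 pos [749.1  79.1 178.8] yaw 0.635 gap 0.65 F [-0.4 -0.3 -0.2] q [ 0.01  0.76  0.38  1.19  0.   -0.63]
  rotvec tool [-0.001 -0.065 -0.002]  shift in GOAL axes [-72.1  48.8  -5.5]  in PRESENT axes [-71.5  48.9 -10.2]
```

```bash
python3 -c "
from meas import *
c,s=look('wrist'); print(s['position'],s['joint_velocities'].round(3))
np.savez('pics/w11.npz',pos=s['position'],eef=s['eef_rot'],**c)
hsv=cv2.cvtColor(c['color'],cv2.COLOR_RGB2HSV)
cv2.imwrite('pics/nutcrop2.png',cv2.resize(c['color'][50:170,200:360,::-1],(800,600),interpolation=cv2.INTER_CUBIC))
P=cloud(c,s); z=P[...,2]
m=(abs(z-113)<3); m[180:]=0
print('stud',rect(c,m,113,s))
# nut dark body: all pixels z>76 in region -> silhouette
m=(z>90)&(z<120); m[180:]=0
cs,_=cv2.findContours(m.astype(np.uint8),cv2.RETR_EXTERNAL,cv2.CHAIN_APPROX_NONE); k=max(cs,key=cv2.contourArea)
q=onplane(c,k.reshape(-1,2),96,s)[:,:2]; print(cv2.minEnclosingCircle(q.astype(np.float32)))
inside=cv2.erode(cv2.drawContours(np.zeros(m.shape,np.uint8),[k],-1,1,-1),np.ones((3,3)))
w=(hsv[...,2]>140)&(inside>0)
v,u=np.nonzero(w); print(len(u),u.mean(),v.mean())
n,l,stt,ce=cv2.connectedComponentsWithStats(w.astype(np.uint8)); 
for i in range(1,n):
  if stt[i,4]<15: continue
  r=rect(c,l==i,96,s); print(stt[i],ce[i],r)
"
```

```text
[749.12850206  79.12676999 178.79788724] [-0.026 -0.079 -0.106 -0.    -0.01  -0.013]
stud []
((697.5289306640625, 27.92973518371582), 20.7137451171875)
296 255.86824324324326 108.00337837837837
[252  91  10   4  29] [256.10344828  92.24137931] []
[270  90  15   7  28] [275.60714286  93.78571429] []
[278  90  10   3  16] [282.625  91.125] []
[241  95   4   6  18] [242.88888889  97.5       ] []
[237 114  19  15 140] [245.23571429 121.40714286] [(711.4, 24.2, 10.5, 7.9, -0.37, array([247., 122.]))]
```

View pics/nutcrop2.png

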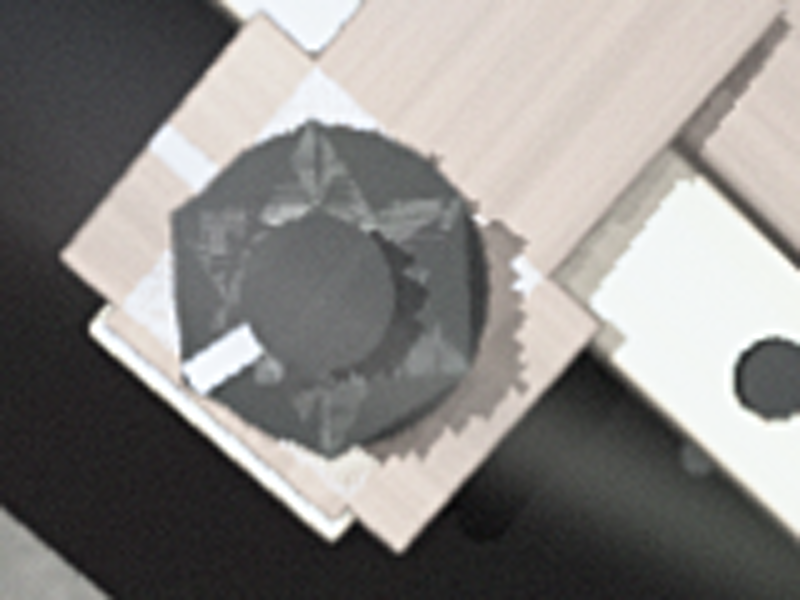

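```bash
python3 -c "
from meas import *
c=dict(np.load('pics/w11.npz')); s={'position':c['pos'],'eef_rot':c['eef']}
f=lambda u:np.array([200,50])+(np.array(u)+.5)/5-.5
P=[(258,340),(190,380),(313,122),(330,456),(470,200),(183,372),(172,215),(468,370)]
a=onplane(c,[f(p) for p in P],96,s)[:,:2]
d=a[1]-a[0]; print('line',a[:2].round(1),np.arctan2(d[1],d[0]))
for i in(2,4,6):
  d=a[i+1]-a[i]; ang=np.arctan2(d[1],d[0]); print('centre',((a[i]+a[i+1])/2).round(1),'len',np.linalg.norm(d).round(1),'corner dir mod60 -30:',(ang-np.pi/6+.5236)%1.0472-.5236)
ctr=a[2:].mean(0); print(ctr); d=a[1]/2+a[0]/2-ctr; print(np.arctan2(d[1],d[0]))
b=onplane(c,[f((155,143)),f((210,183))],66,s)[:,:2];print('toe mark',b.round(1),'dir',np.arctan2(*(b[0]-b[1])[::-1]))
print('stud',onplane(c,[f((320,292))],113,s))
"
```

```text
line [[706.6  24.9]
 [715.6  20.9]] -0.4231709241282482
centre [697.3  28. ] len 39.9 corner dir mod60 -30: 0.15130827820188875
centre [696.6  27.9] len 41.0 corner dir mod60 -30: 0.11015253465597385
centre [697.4  28. ] len 40.7 corner dir mod60 -30: 0.15980860986844359
[697.09391656  27.94733884]
-0.34414500731912445
toe mark [[695.7  -3.1]
 [695.6   6.1]] dir -1.5583001289777794
stud [[696.77374403  28.31248331 113.        ]]
```

Index line yaw is about −0.385 (line, corners and centre-to-line give −0.42, −0.385 and −0.34), so the nut stands at about 0.29. A tool yaw of 0.66 matches a pair of flats, so I'll descend there.

```bash
python3 -c "
from meas import *
go(697.4,28.4,80,0.66)
"
```

```text
t 31.1 pos [747.6  78.2 179.8] yaw 0.635 gap 0.65 F [-1.   0.1 -0. ] q [ 0.01  0.76  0.38  1.19 -0.   -0.63]
  rotvec tool [-0.002 -0.025 -0.002]  shift in GOAL axes [-70.2  99.8  -8.5]  in PRESENT axes [-69.7  99.9 -10.5]
```

Call:
drive_tool --moves "0 0 0 0 -0.025 0; -35 10 -4 0 0 0; -35 15 -4 0 0 0; 0 20 0 0 0 0; 0 0 0 0 0 0"

```text
t: 31.55
position: [693.7, 26.5, 136.2]
eef_rot: [0.67, -0.669, -0.227, 0.23]
wrist_force: [0.5, -0.5, -1.1]
finger_gap: 0.652
```

```bash
python3 -c "
from meas import *
go(697.4,28.4,80,0.66)
look('wrist','w12');look('scene','s14')
"
```

```text
t 31.6 pos [693.7  26.5 136.2] yaw 0.658 gap 0.65 F [ 0.5 -0.5 -1.1] q [-0.07  0.67  0.1   1.01  0.   -0.73]
  rotvec tool [-0.003 -0.002 -0.003]  shift in GOAL axes [ 4.1 56.2 -0.7]  in PRESENT axes [ 4.2 56.2 -0.9]
```

View pics/w12.png

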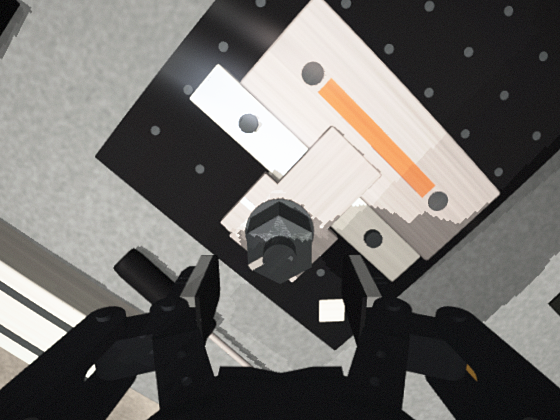

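The nut is centred between the fingers (column about 280). Descending and closing.

Call:
drive_tool --moves "3 20 0 0 0 0; 0 20 0 0 0 0; 0 14 0 0 0 0; 0 0 0 0 0 0; 0 0 0 0 0 0"

```text
t: 32.15
position: [700.1, 29.8, 84.1]
eef_rot: [-0.669, 0.669, 0.23, -0.229]
wrist_force: [-0.2, -0.2, 0.9]
finger_gap: 0.651
```

```bash
python3 -c "
from meas import *
go(697.4,28.4,80,0.66)
"
```

```text
t 32.1 pos [700.1  29.8  84.1] yaw 0.660 gap 0.65 F [-0.2 -0.2  0.9] q [-0.06  0.72  0.06  0.91 -0.   -0.72]
  rotvec tool [0.    0.    0.001]  shift in GOAL axes [-3.   4.1  0.6]  in PRESENT axes [-3.   4.1  0.6]
```

Call:
drive_tool --moves "-2 4 0 0 0 0; 0 0 0 0 0 0; 0 0 0 0 0 0"

```text
t: 32.45
position: [698.3, 28.3, 79.8]
eef_rot: [-0.669, 0.669, 0.229, -0.229]
wrist_force: [0.3, -0.7, -0.9]
finger_gap: 0.652
```

Call:
drive_tool --moves "0 0 0 0 0 0; 0 0 0 0 0 0; 0 0 0 0 0 0; 0 0 0 0 0 0; 0 0 0 0 0 0" --grip 0.2 --newtons 50

```text
t: 32.95
position: [697.9, 28.9, 80.0]
eef_rot: [0.669, -0.669, -0.229, 0.229]
wrist_force: [-2.7, 1.3, 6.0]
finger_gap: 0.411
```

```bash
python3 -c "
from meas import *
go(697.4,28.4,80,-0.54); print(st()[0]['wrist_torque'])
"
```

```text
t 33.0 pos [697.9  28.9  80. ] yaw 0.661 gap 0.41 F [-2.7  1.3  6. ] q [-0.06  0.72  0.05  0.9   0.   -0.73]
  rotvec tool [-1.000e-03  1.201e+00  0.000e+00]  shift in GOAL axes [-0.1 -0.  -0.7]  in PRESENT axes [-0.7 -0.  -0.1]
[0.41761403 0.67427564 0.06498225]
```

Gripped (gap 0.41 ≈ 35 mm across flats). Turning clockwise.

Call:
drive_tool --moves "0 0 0 0 0.12 0; 0 0 0 0 0.12 0; 0 0 0 0 0.12 0; 0 0 0 0 0.12 0; 0 0 0 0 0.12 0"

```text
t: 33.45
position: [697.8, 29.0, 80.0]
eef_rot: [0.707, -0.706, -0.02, 0.02]
wrist_force: [-3.5, 2.1, 6.1]
finger_gap: 0.407
```

```bash
python3 -c "
from meas import *
go(697.9,28.9,80,-0.54); print(st()[0]['wrist_torque'])
look('wrist','w13')
"
```

```text
t 33.5 pos [697.8  29.   80. ] yaw 0.056 gap 0.41 F [-3.5  2.1  6.1] q [-0.06  0.72  0.05  0.9   0.   -0.12]
  rotvec tool [-0.001  0.596 -0.   ]  shift in GOAL axes [ 0.1 -0.  -0.1]  in PRESENT axes [ 0.1 -0.  -0.1]
[0.51162633 0.57221124 0.20720957]
```

View pics/w13.png

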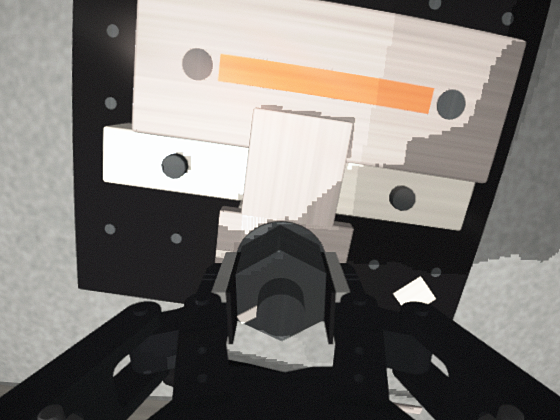

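The nut is turning with the fingers: flats stay aligned and the index shows at (245,316). Continuing.

Call:
drive_tool --moves "0 0 0 0 0.12 0; 0 0 0 0 0.12 0; 0 0 0 0 0.12 0; 0 0 0 0 0.12 0; 0 0 0 0 0.12 0"

```text
t: 34.0
position: [697.9, 29.2, 80.0]
eef_rot: [0.682, -0.681, 0.19, -0.19]
wrist_force: [-2.9, 2.1, 5.9]
finger_gap: 0.405
```

Call:
drive_tool --moves "0 0 0 0 0 0; 0 0 0 0 0 0; 0 0 0 0 0 0"

```text
t: 34.3
position: [697.9, 29.2, 80.0]
eef_rot: [0.682, -0.681, 0.189, -0.188]
wrist_force: [-2.7, 3.0, 5.0]
finger_gap: 0.414
```

```bash
python3 -c "
from meas import *
go(697.9,28.9,80,-0.54); print(st()[0]['wrist_torque'])
c,s=look('wrist','w14'); np.savez('pics/w14.npz',pos=s['position'],eef=s['eef_rot'],**c)
cv2.imwrite('pics/nutcrop3.png',cv2.resize(c['color'][190:380,180:400,::-1],(660,570),interpolation=cv2.INTER_CUBIC))
"
```

```text
t 34.3 pos [697.9  29.2  80. ] yaw -0.540 gap 0.41 F [-2.7  3.   5. ] q [-0.06  0.72  0.05  0.9   0.    0.48]
  rotvec tool [-0.001  0.    -0.001]  shift in GOAL axes [ 0.2  0.  -0.3]  in PRESENT axes [ 0.2  0.  -0.3]
[ 0.544227    0.55588405 -0.18566809]
```

View pics/nutcrop3.png

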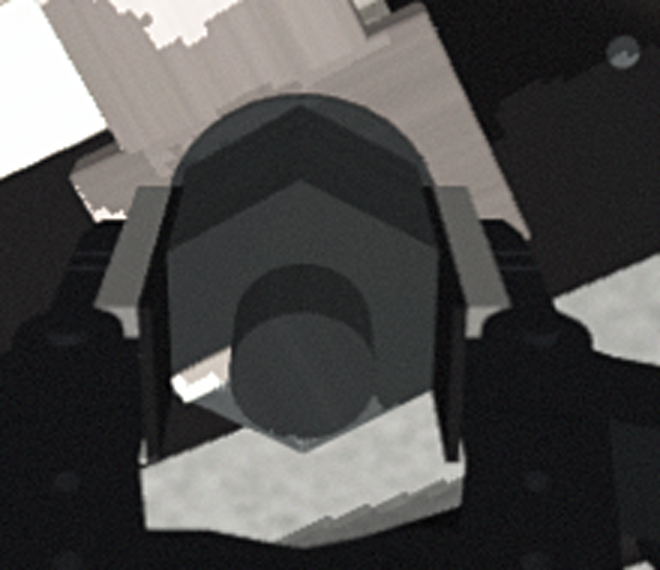

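Tool yaw is −0.54 and the index lies one hex step (60°) beyond it, at world yaw −1.587. So the nut is at about 1.50, snug, with the TCP on its axis at (697.9, 29.0). Releasing and going for the spanner.

Call:
drive_tool --moves "0 0 0 0 0 0; 0 0 0 0 0 0; 0 0 0 0 0 0" --grip 0.65

```text
t: 34.65
position: [698.2, 28.1, 79.1]
eef_rot: [-0.681, 0.682, -0.189, 0.189]
wrist_force: [0.3, -0.0, 0.5]
finger_gap: 0.648
```

Call:
drive_tool --moves "0 -20 0 0 0 0; 0 -30 0 0 0 0; 0 -30 0 0 0 0; 0 -20 0 0 0 0; 0 0 0 0 0 0"

```text
t: 35.15
position: [700.4, 28.0, 183.1]
eef_rot: [0.682, -0.681, 0.186, -0.191]
wrist_force: [-0.1, 0.5, 0.5]
finger_gap: 0.645
```

```bash
python3 -c "
from meas import *
go(560,370,170,-0.21)
c,s=look('top','t6'); hsv=cv2.cvtColor(c['color'],cv2.COLOR_RGB2HSV); z=cloud(c)[...,2]
roi=np.zeros(z.shape,bool); roi[160:300,70:155]=1
m=roi&(hsv[...,2]>110)&(z>14)&(z<32); print('spanner',rect(c,m,24))
c,m=block('scene','s15')
"
```

```text
t 35.1 pos [700.4  28.  183.1] yaw -0.540 gap 0.65 F [-0.1  0.5  0.5] q [-0.07  0.64  0.17  1.09 -0.    0.47]
  rotvec tool [-0.002 -0.33   0.006]  shift in GOAL axes [-208.6   13.1  305.2]  in PRESENT axes [-296.3   12.   221.1]
spanner [(504.7, 366.4, 201.0, 67.5, -0.211, array([110., 219.]))]
scene block stop-x -35.4 y 6.6 slew 0.1 deg  size 180.4 69.9
```

View pics/s15.png

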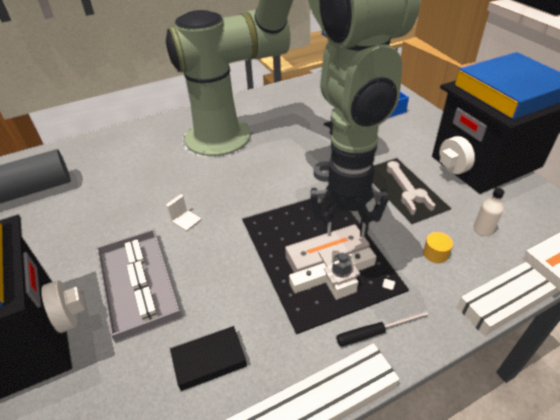

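Call:
drive_tool --moves "0 0 0 0 -0.11 0; 0 0 0 0 -0.11 0; 0 0 0 0 -0.11 0; -25 0 37 0 0 0; -25 0 37 0 0 0"

```text
t: 35.75
position: [663.4, 110.6, 176.6]
eef_rot: [-0.703, 0.703, -0.076, 0.074]
wrist_force: [0.3, 0.4, 0.4]
finger_gap: 0.65
```

Call:
drive_tool --moves "-25 0 37 0 0 0; -25 0 37 0 0 0; -25 0 37 0 0 0; -25 0 37 0 0 0; -25 0 37 0 0 0"

```text
t: 36.25
position: [579.0, 319.2, 177.1]
eef_rot: [-0.703, 0.704, -0.075, 0.073]
wrist_force: [0.8, 0.2, -0.3]
finger_gap: 0.649
```

Call:
drive_tool --moves "-25 0 37 0 0 0; -8 0 9 0 0 0; 0 0 0 0 0 0; 0 0 0 0 0 0; 0 0 0 0 0 0"

```text
t: 36.75
position: [558.8, 368.2, 178.7]
eef_rot: [-0.703, 0.703, -0.075, 0.075]
wrist_force: [0.0, -0.4, 0.5]
finger_gap: 0.649
```

```bash
python3 -c "
from meas import *
go(560,370,170,-0.21)
c,s=look('wrist','w15'); np.savez('pics/w15.npz',pos=s['position'],eef=s['eef_rot'],**c)
"
```

```text
t 36.8 pos [558.8 368.2 178.7] yaw -0.212 gap 0.65 F [ 0.  -0.4  0.5] q [ 0.47  0.59  0.07  1.05 -0.    0.68]
  rotvec tool [ 0.001 -0.002 -0.   ]  shift in GOAL axes [0.8 8.7 2. ]  in PRESENT axes [0.8 8.7 2. ]
```

View pics/w15.png

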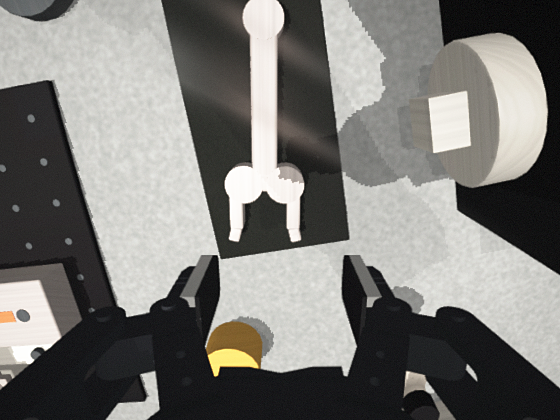

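The spanner is fully in view: end ball (263,16), throat about (265,190), jaw tips (236,237) and (294,237). Measuring the axis, the throat and the jaw.

```bash
python3 -c "
from meas import *
c=dict(np.load('pics/w15.npz')); s={'position':c['pos'],'eef_rot':c['eef']}
P=cloud(c,s); z=P[...,2]; g=c['color'].max(2)
m=(z>15)&(z<32)&(g>90)&(P[...,1]>300); m[260:]=0
print(np.median(z[m]))
v,u=np.nonzero(m); X=onplane(c,np.c_[u,v],24,s)[:,:2]
# rows of handle: v 50..150
ctr=[]
for r in range(50,152,5):
    us=np.nonzero(m[r,200:340])[0]+200
    a=onplane(c,[(us.min()-.5,r),(us.max()+.5,r)],24,s)[:,:2]; ctr.append([*(a.mean(0)),np.linalg.norm(a[0]-a[1])])
ctr=np.array(ctr); print('handle width',ctr[:,2].round(1))
vx,vy,x0,y0=cv2.fitLine(ctr[:,:2].astype(np.float32),cv2.DIST_L2,0,.01,.01).ravel()
if vx<0: vx,vy=-vx,-vy
yaw=np.arctan2(vy,vx); print('yaw',yaw,'pt',x0,y0)
e=np.array([vx,vy]); n=np.array([-vy,vx]); o=np.array([x0,y0])
L=(X-o)@e; W=(X-o)@n
print('extent along',L.min(),L.max(),'across',W.min(),W.max())
# throat: max L of spanner pixels with |W|<3
t=L[(abs(W)<3)].max(); print('throat L',t)
for l0 in range(int(t)-30,int(L.max())+3,4):
    k=(abs(L-l0)<1.2); w=W[k]; 
    if len(w): print(l0-t, w.min().round(1), w.max().round(1), (w[w<0].max().round(1) if (w<0).any() else None), (w[w>0].min().round(1) if (w>0).any() else None))
gp=o+e*(t-82.5); jc=o+e*(t+22.5); print('grip point',gp,'jaw',jc,'rear from grip',L.min()-(t-82.5),'front',L.max()-(t-82.5))
go(gp[0],gp[1],100,yaw)
"
```

```text
23.48149464990243
handle width [22.  22.1 22.2 22.2 22.3 22.4 22.5 22.5 22.6 21.9 22.  22.  22.1 22.2
 22.3 22.4 22.4 22.5 22.6 21.  21.1]
yaw -0.21743056 pt 481.24985 369.68176
extent along -74.86449219283686 123.11508187638242 across -34.412478024254284 186.80899566118282
throat L 75.00244444027592
-30.002444440275923 -10.4 10.0 -0.2 0.7
-26.002444440275923 -10.4 10.0 -0.2 0.7
-22.002444440275923 -25.0 24.5 -0.2 0.6
-18.002444440275923 -28.6 29.7 -0.3 0.6
-14.002444440275923 -32.2 31.5 -0.3 0.6
-10.002444440275923 -33.2 33.4 -0.3 0.5
-6.002444440275923 -34.3 33.4 -0.4 0.5
-2.002444440275923 -34.4 33.5 -0.4 0.5
1.997555559724077 -32.8 32.7 -3.0 3.1
5.997555559724077 -31.2 31.1 -5.7 5.7
9.997555559724077 -31.4 30.3 -10.2 9.2
13.997555559724077 -30.7 30.4 -19.1 19.8
17.997555559724077 -30.8 30.5 -19.2 19.8
21.997555559724077 -31.0 181.6 -19.3 19.8
25.997555559724077 -31.1 186.8 -19.4 19.9
29.997555559724077 -31.3 30.7 -19.5 19.9
33.99755555972408 -31.4 30.8 -19.6 20.0
37.99755555972408 -31.6 30.9 -21.6 20.9
41.99755555972408 -32.6 31.9 -22.6 21.9
45.99755555972408 -32.8 31.9 -23.6 22.8
grip point [473.928822   371.29914587] jaw [576.45659419 348.64839901] rear from grip -67.36693663311279 front 130.6126374361065
t 36.8 pos [559.  368.2 178.9] yaw -0.212 gap 0.65 F [-0.2 -0.2  0.2] q [ 0.47  0.59  0.07  1.05 -0.    0.68]
  rotvec tool [ 0.001  0.005 -0.   ]  shift in GOAL axes [-83.7  78.9 -15.3]  in PRESENT axes [-83.8  78.9 -14.9]
```

The geometry checks out: faces ±19.5 mm (39 mm gap), handle 22 mm wide, and ends at −67 and +130 mm from the grip point. Grip point is (473.9, 371.3), yaw −0.217.

Call:
drive_tool --moves "-28 20 -5 0 0.005 0; -28 25 -5 0 0 0; -28 25 -5 0 0 0; 0 25 0 0 0 0; 0 0 0 0 0 0" --grip 0.55

```text
t: 37.3
position: [470.7, 370.6, 81.4]
eef_rot: [-0.702, 0.704, -0.078, 0.075]
wrist_force: [-0.1, -0.3, -0.1]
finger_gap: 0.554
```

```bash
python3 -c "
from meas import *
go(473.9,371.3,15,-0.217)
c,s=look('wrist','w16')
"
```

```text
t 37.3 pos [470.7 370.6  81.4] yaw -0.216 gap 0.55 F [-0.1 -0.3 -0.1] q [ 0.54  0.56 -0.26  0.76 -0.    0.76]
  rotvec tool [ 0.004  0.001 -0.004]  shift in GOAL axes [ 3.  66.4  1.4]  in PRESENT axes [ 3.3 66.4  1.7]
```

View pics/w16.png

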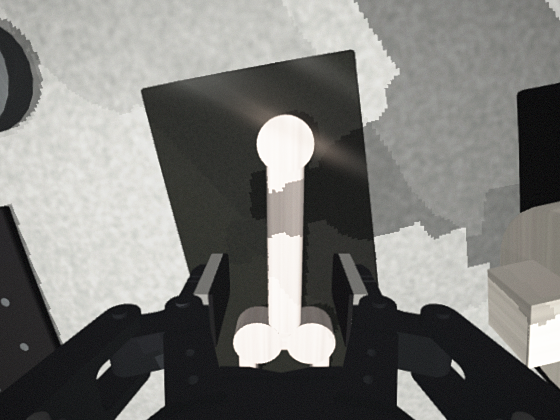

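Call:
drive_tool --moves "2 20 1 0 0 0; 0 20 0 0 0 0; 0 20 0 0 0 0; 0 4 0 0 0 0; 0 0 0 0 0 0"

```text
t: 37.85
position: [476.2, 373.4, 20.9]
eef_rot: [0.703, -0.703, 0.076, -0.076]
wrist_force: [-0.9, -0.3, 0.1]
finger_gap: 0.549
```

```bash
python3 -c "
from meas import *
go(473.9,371.3,15,-0.217)
"
```

```text
t 37.9 pos [476.2 373.4  20.9] yaw -0.216 gap 0.55 F [-0.9 -0.3  0.1] q [ 0.54  0.64 -0.29  0.63 -0.    0.76]
  rotvec tool [-0.     0.001  0.   ]  shift in GOAL axes [-1.8  5.9 -2.6]  in PRESENT axes [-1.8  5.9 -2.6]
```

Call:
drive_tool --moves "-2 6 -2 0 0 0; 0 0 0 0 0 0; 0 0 0 0 0 0"

```text
t: 38.15
position: [472.9, 372.2, 14.9]
eef_rot: [0.703, -0.703, 0.076, -0.076]
wrist_force: [-1.0, -0.3, -0.4]
finger_gap: 0.549
```

Call:
drive_tool --moves "0 0 0 0 0 0; 0 0 0 0 0 0; 0 0 0 0 0 0; 0 0 0 0 0 0; 0 0 0 0 0 0" --grip 0 --newtons 90

```text
t: 38.65
position: [473.0, 372.4, 15.1]
eef_rot: [0.703, -0.703, 0.075, -0.076]
wrist_force: [-1.0, -0.3, 5.2]
finger_gap: 0.232
```

Call:
drive_tool --moves "0 -10 0 0 0 0; 0 -20 0 0 0 0; 0 -30 0 0 0 0; 0 -30 0 0 0 0; 0 -30 0 0 0 0"

```text
t: 39.15
position: [472.0, 371.8, 135.2]
eef_rot: [-0.703, 0.703, -0.076, 0.075]
wrist_force: [1.6, 0.8, -3.2]
finger_gap: 0.235
```

```bash
python3 -c "
from meas import *
go(473.9,371.3,130,-0.217)
c,s=look('wrist','w17'); look('scene','s16')
"
```

```text
t 39.1 pos [472.  371.8 135.2] yaw -0.215 gap 0.24 F [ 1.6  0.8 -3.2] q [ 0.54  0.5  -0.2   0.87  0.    0.76]
  rotvec tool [ 0.001  0.002 -0.001]  shift in GOAL axes [ 2.   5.2 -0. ]  in PRESENT axes [ 2.   5.2 -0. ]
```

View pics/w17.png

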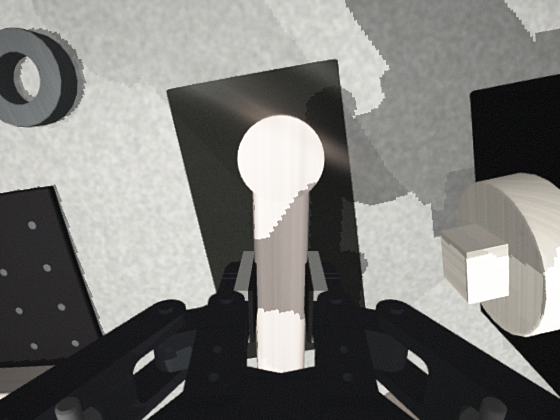

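View pics/s16.png

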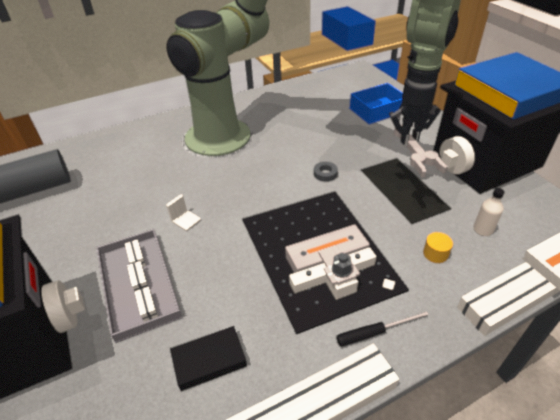

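The spanner is held straight along the tool axis (ball and handle both at column 281). Turning to yaw −0.54 and going to a stand-off in front of the nut.

Call:
drive_tool --moves "0 -5 0 0 0.11 0; 0 -5 0 0 0.11 0; 0 0 0 0 0.105 0; 0 0 0 0 0 0"

```text
t: 39.65
position: [471.8, 371.7, 143.0]
eef_rot: [-0.681, 0.682, -0.189, 0.188]
wrist_force: [-0.4, 0.0, -3.7]
finger_gap: 0.233
```

```bash
python3 -c "
from meas import *
go(555.5,114.4,145,-0.54)
"
```

```text
t 39.6 pos [471.8 371.7 143. ] yaw -0.540 gap 0.23 F [-0.4  0.  -3.7] q [ 0.54  0.5  -0.19  0.89  0.    1.08]
  rotvec tool [ 0.002  0.    -0.001]  shift in GOAL axes [ 204.    -2.  -177.6]  in PRESENT axes [ 204.    -1.9 -177.7]
```

Call:
drive_tool --moves "26 0 -22 0 0 0; 26 0 -22 0 0 0; 26 0 -22 0 0 0; 26 0 -22 0 0 0; 26 0 -22 0 0 0"

```text
t: 40.15
position: [527.1, 209.6, 143.2]
eef_rot: [-0.681, 0.682, -0.188, 0.187]
wrist_force: [-0.1, 0.4, -2.4]
finger_gap: 0.231
```

Call:
drive_tool --moves "26 0 -22 0 0 0; 26 0 -23 0 0 0; 22 0 -23 0 0 0; 0 0 0 0 0 0; 0 0 0 0 0 0"

```text
t: 40.65
position: [555.6, 113.9, 143.4]
eef_rot: [-0.681, 0.682, -0.189, 0.188]
wrist_force: [0.2, 0.6, -2.9]
finger_gap: 0.233
```

```bash
python3 -c "
from meas import *
go(555.5,114.4,83,-0.54)
look('wrist','w18');look('scene','s17')
c,s=look('top','t7'); cv2.imwrite('pics/t7c.png',cv2.resize(c['color'][90:240,170:340,::-1],(680,600),interpolation=cv2.INTER_CUBIC))
"
```

```text
t 40.6 pos [555.6 113.9 143.4] yaw -0.540 gap 0.23 F [ 0.2  0.6 -2.9] q [ 0.07  0.44 -0.28  0.85  0.    0.61]
  rotvec tool [ 0.001  0.    -0.002]  shift in GOAL axes [-0.3 60.4  0.4]  in PRESENT axes [-0.2 60.4  0.4]
```

View pics/t7c.png

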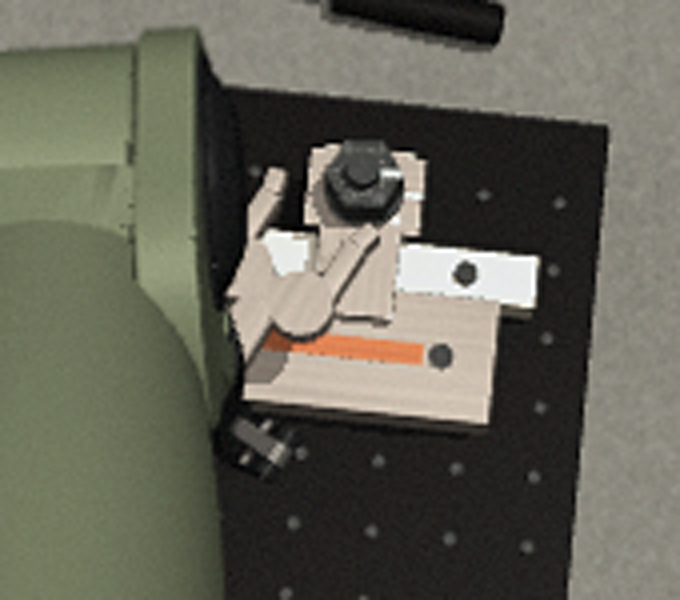

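View pics/s17.png

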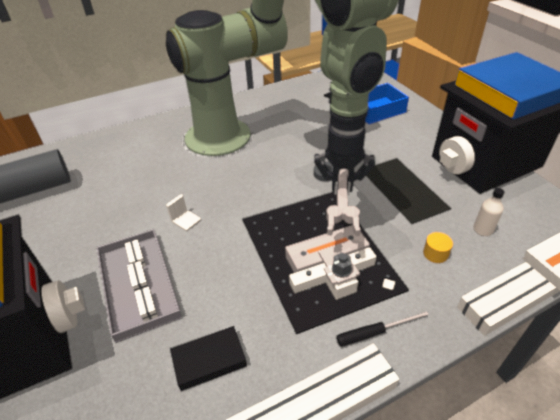

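The top view shows the index line pointing squarely right at the mark, with the open jaw aimed at the nut. Lowering to the nut's height.

Call:
drive_tool --moves "0 20 0 0 0 0; 0 20 0 0 0 0; 0 17 0 0 0 0; 0 0 0 0 0 0; 0 0 0 0 0 0"

```text
t: 41.3
position: [555.8, 115.4, 87.3]
eef_rot: [-0.682, 0.682, -0.188, 0.188]
wrist_force: [0.6, 0.8, -3.2]
finger_gap: 0.232
```

```bash
python3 -c "
from meas import *
go(555.5,114.4,83,-0.54)
c,s=look('scene','s18'); cv2.imwrite('pics/s18c.png',cv2.resize(c['color'][170:310,260:420,::-1],(685,600),interpolation=cv2.INTER_CUBIC))
c,s=look('top','t8'); cv2.imwrite('pics/t8c.png',cv2.resize(c['color'][90:240,170:340,::-1],(680,600),interpolation=cv2.INTER_CUBIC)); np.savez('pics/t8.npz',**c)
"
```

```text
t 41.3 pos [555.8 115.4  87.3] yaw -0.538 gap 0.23 F [ 0.6  0.8 -3.2] q [ 0.07  0.5  -0.35  0.72  0.    0.61]
  rotvec tool [ 0.     0.002 -0.001]  shift in GOAL axes [ 0.3  4.3 -1. ]  in PRESENT axes [ 0.3  4.3 -1. ]
```

View pics/t8c.png

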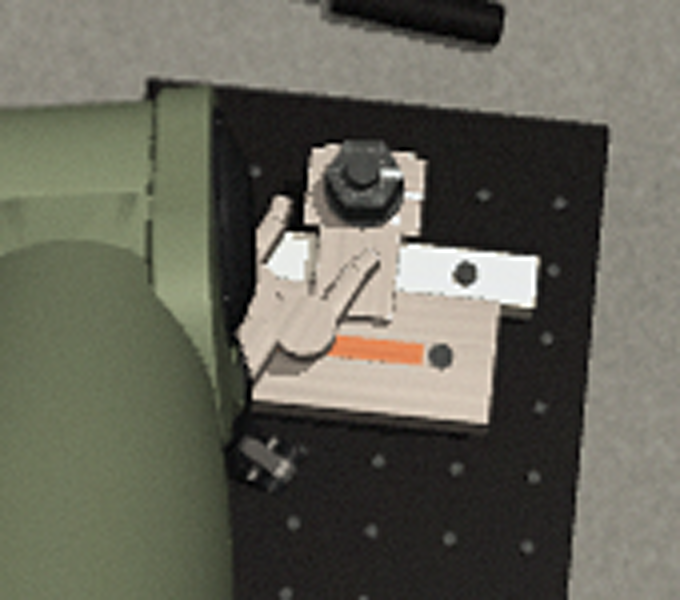

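View pics/s18c.png

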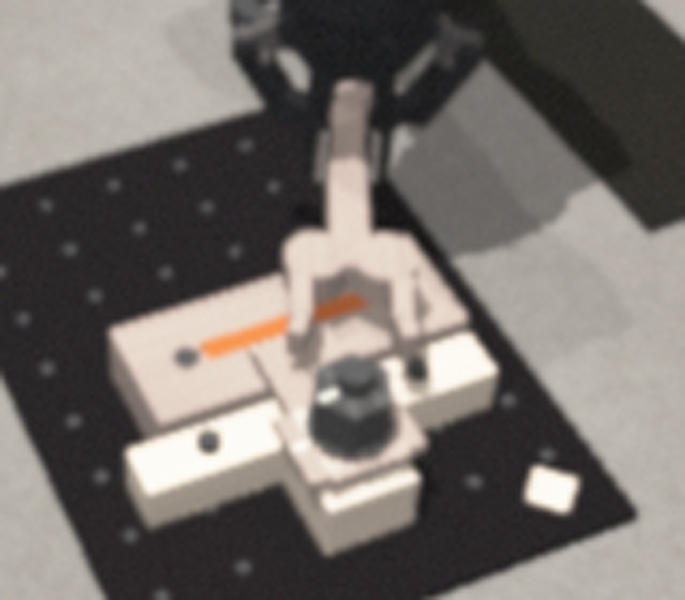

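```bash
python3 -c "
from meas import *
yaw=-0.538; e=np.array([np.cos(yaw),np.sin(yaw)]); n=np.array([-e[1],e[0]])
for cam in('top','scene'):
    c,s=look(cam); P=cloud(c); z=P[...,2]
    g=c['color'].astype(int); 
    tcp=s['position'][:2]
    near=np.linalg.norm(P[...,:2]-np.array([697.9,29.1]),axis=-1)
    nm=(abs(z-96)<3.5)&(near<27)&(g.max(2)<130)
    nm=cv2.morphologyEx(nm.astype(np.uint8),cv2.MORPH_CLOSE,np.ones((7,7)))
    cs,_=cv2.findContours(nm,cv2.RETR_EXTERNAL,cv2.CHAIN_APPROX_NONE); k=max(cs,key=cv2.contourArea)
    q=onplane(c,k.reshape(-1,2),96,s)[:,:2]; ctr,r=cv2.minEnclosingCircle(q.astype(np.float32)); ctr=np.array(ctr)
    print(cam,'nut',ctr.round(1),r, 'in tool (along,across)',((ctr-tcp)@e).round(1),((ctr-tcp)@n).round(1))
    sm=(abs(z-96)<6)&(g.min(2)>110); v,u=np.nonzero(sm); X=onplane(c,np.c_[u,v],96)[:,:2]
    L=(X-tcp)@e; W=(X-tcp)@n; ok=(L>60)&(L<140)&(abs(W)<45); L=L[ok];W=W[ok]
    for l0 in range(76,132,6):
        k=abs(L-l0)<2; w=W[k]
        if len(w)>3: print(l0,w.min().round(1),w.max().round(1),'inner',w[w<0].max().round(1) if (w<0).any() else None,w[w>0].min().round(1) if (w>0).any() else None)
"
```

```text
top nut [697.9  30.3] 20.65804672241211 in tool (along,across) 164.5 -0.6
76 -33.3 13.4 inner -0.2 1.0
82 -32.8 15.0 inner -0.3 1.5
88 -30.5 18.5 inner -2.8 4.9
94 -29.5 22.0 inner -7.0 11.3
100 -29.0 26.6 inner -19.6 22.5
106 -28.6 30.1 inner -19.7 21.2
112 -29.9 30.6 inner -19.2 21.1
118 -29.4 31.2 inner -18.7 21.6
124 -29.5 31.0 inner -21.9 23.3
130 -30.9 31.6 inner -23.2 25.0
scene nut [697.5  26.1] 19.830352783203125 in tool (along,across) 166.1 -4.4
76 -34.1 31.9 inner -1.0 1.2
82 -34.1 31.8 inner -1.1 1.1
88 -34.1 31.4 inner -1.3 0.9
94 -31.9 29.0 inner -10.2 2.9
100 -32.0 28.6 inner -16.8 7.0
106 -32.0 28.3 inner -21.2 17.6
112 -32.0 30.0 inner -21.3 19.3
118 -32.0 29.7 inner -21.3 19.1
124 -32.1 29.4 inner -23.5 20.9
130 -34.2 31.2 inner -23.6 20.7
```

Relative offset is −1.3 to −1.6 mm across (top camera and kinematics), with about 59 mm to slide on. Correcting, then sliding the jaw on in steps.

Call:
drive_tool --moves "0 4 -1.5 0 0 0; 5 0 0 0 0 0; 5 0 0 0 0 0; 0 0 0 0 0 0; 0 0 0 0 0 0"

```text
t: 42.0
position: [564.2, 107.9, 83.3]
eef_rot: [0.681, -0.681, 0.189, -0.189]
wrist_force: [-0.4, 0.5, -2.8]
finger_gap: 0.232
```

```bash
python3 -c "
from meas import *
go(607.0,83.6,83,-0.54)
"
```

```text
t 42.0 pos [564.2 107.9  83.3] yaw -0.540 gap 0.23 F [-0.4  0.5 -2.8] q [ 0.06  0.52 -0.33  0.72  0.    0.6 ]
  rotvec tool [-0. -0. -0.]  shift in GOAL axes [49.2  0.3  1.1]  in PRESENT axes [49.2  0.3  1.1]
```

Call:
drive_tool --moves "5 0 0.7 0 0 0; 5 0 0 0 0 0; 5 0 0 0 0 0; 5 0 0 0 0 0; 0 0 0 0 0 0"

```text
t: 42.5
position: [582.4, 98.0, 83.3]
eef_rot: [0.681, -0.681, 0.189, -0.189]
wrist_force: [0.3, -0.3, -2.0]
finger_gap: 0.232
```

```bash
python3 -c "
from meas import *
go(607.0,83.6,83,-0.54)
c,s=look('top','t9'); cv2.imwrite('pics/t9c.png',cv2.resize(c['color'][90:240,170:340,::-1],(680,600),interpolation=cv2.INTER_CUBIC))
"
```

```text
t 42.5 pos [582.4  98.   83.3] yaw -0.540 gap 0.23 F [ 0.3 -0.3 -2. ] q [ 0.04  0.54 -0.29  0.74 -0.    0.58]
  rotvec tool [-0.    -0.     0.001]  shift in GOAL axes [28.5  0.3  0.3]  in PRESENT axes [28.5  0.3  0.3]
```

View pics/t9c.png

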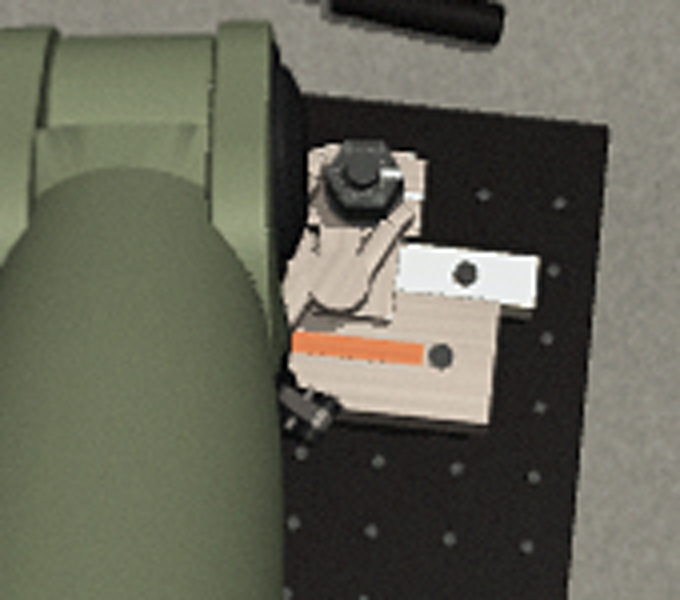

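The jaw tips straddle the nut and the lateral force is near zero. Sliding on further.

Call:
drive_tool --moves "5 0 0 0 0 0; 5 0 0 0 0 0; 5 0 0 0 0 0; 5 0 0 0 0 0; 0 0 0 0 0 0"

```text
t: 43.05
position: [599.5, 87.7, 83.4]
eef_rot: [0.681, -0.681, 0.188, -0.189]
wrist_force: [0.1, 0.1, -2.8]
finger_gap: 0.233
```

```bash
python3 -c "
from meas import *
go(607.0,83.6,83,-0.54)
"
```

```text
t 43.0 pos [599.5  87.7  83.4] yaw -0.540 gap 0.23 F [ 0.1  0.1 -2.8] q [ 0.02  0.57 -0.24  0.76 -0.    0.56]
  rotvec tool [-0.    -0.     0.001]  shift in GOAL axes [8.5 0.4 0.3]  in PRESENT axes [8.5 0.4 0.3]
```

Call:
drive_tool --moves "4 0 0 0 0 0; 4 0 0 0 0 0; 0 0 0 0 0 0; 0 0 0 0 0 0"

```text
t: 43.45
position: [605.5, 84.0, 83.3]
eef_rot: [0.682, -0.681, 0.189, -0.189]
wrist_force: [0.5, 0.2, -2.5]
finger_gap: 0.231
```

```bash
python3 -c "
from meas import *
go(607.0,83.6,83,-0.54)
c,s=look('scene','s19'); cv2.imwrite('pics/s19c.png',cv2.resize(c['color'][170:310,260:420,::-1],(685,600),interpolation=cv2.INTER_CUBIC))
c,s=look('wrist','w19')
"
```

```text
t 43.5 pos [605.5  84.   83.3] yaw -0.540 gap 0.23 F [ 0.5  0.2 -2.5] q [ 0.02  0.58 -0.23  0.77  0.    0.56]
  rotvec tool [-0.  0. -0.]  shift in GOAL axes [1.5 0.3 0.4]  in PRESENT axes [1.5 0.3 0.4]
```

View pics/s19c.png

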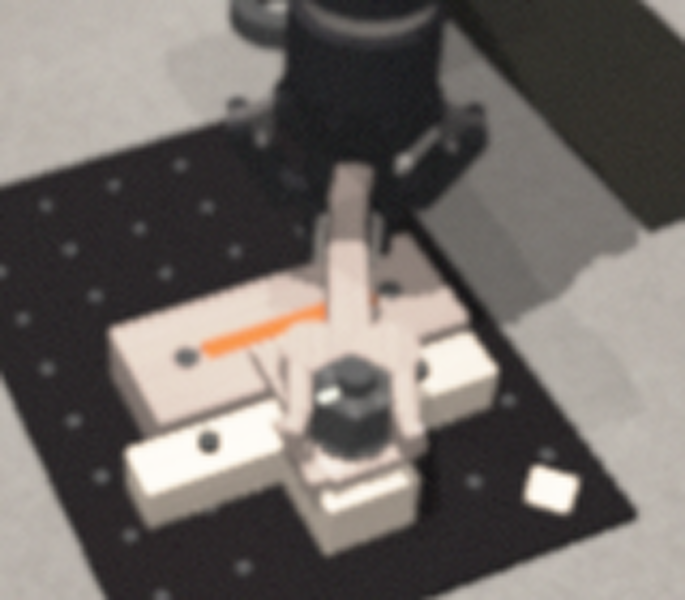

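The jaw is fully around the nut in the scene view (centre 350,400). Swinging the spanner clockwise around the nut axis: each row is a 0.06 rad turn with a 6.4 mm arc step at 106 mm radius.

Call:
drive_tool --moves "1 0 6.4 0 0.06 0; 0.2 0 6.4 0 0.06 0; 0.2 0 6.4 0 0.06 0; 0.2 0 6.4 0 0.06 0; 0.2 0 6.4 0 0.06 0"

```text
t: 44.05
position: [626.4, 108.9, 83.3]
eef_rot: [0.646, -0.645, 0.289, -0.289]
wrist_force: [0.1, -0.1, -2.3]
finger_gap: 0.229
```

```bash
cat >> meas.py <<'E'
def arc():
    s,R,y=st(); e=np.array([np.cos(y),np.sin(y)]); n=np.array([-e[1],e[0]]); d=np.array([697.9,29.1])-s['position'][:2]
    print('yaw %.3f nut in tool along %.1f across %.1f z %.1f F(tool) %s gap %.3f Tq %s t %.1f'%(y,d@e,d@n,s['position'][2],(R.T@s['wrist_force']).round(1),s['finger_gap'],s['wrist_torque'].round(2),s['t']))
E
python3 -c "
from meas import *
arc()
"
```

```text
yaw -0.841 nut in tool along 107.1 across 0.1 z 83.3 F(tool) [0.2 2.3 0. ] gap 0.229 Tq [0.14 0.09 0.22] t 44.0
```

Call:
drive_tool --moves "0.2 0 6.4 0 0.06 0; 0.2 0 6.4 0 0.06 0; 0.2 0 6.4 0 0.06 0; 0.2 0 6.4 0 0.06 0; 0 0 0 0 0 0"

```text
t: 44.55
position: [647.5, 123.6, 83.1]
eef_rot: [0.607, -0.607, 0.363, -0.363]
wrist_force: [0.6, 1.4, -2.3]
finger_gap: 0.235
```

```bash
python3 -c "
from meas import *
arc()
c,s=look('scene','s20'); cv2.imwrite('pics/s20c.png',cv2.resize(c['color'][170:310,260:420,::-1],(685,600),interpolation=cv2.INTER_CUBIC))
"
```

```text
yaw -1.079 nut in tool along 107.1 across -0.2 z 83.1 F(tool) [-0.9  2.3  1.2] gap 0.235 Tq [0.3  0.02 0.08] t 44.5
```

View pics/s20c.png

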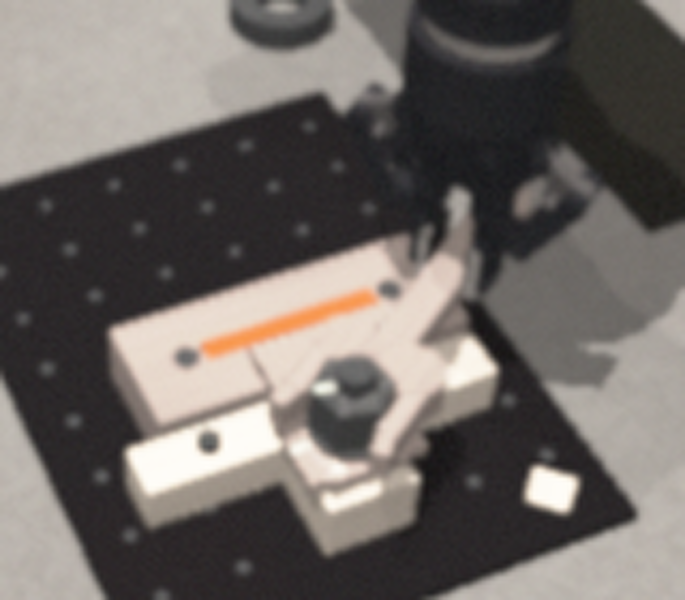

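The index line has turned with the spanner, now about 1.95 allowing for play. Three more rows and a hold.

Call:
drive_tool --moves "0.2 0 6.4 0 0.06 0; 0.2 0 6.4 0 0.06 0; 0.2 0 6.4 0 0.06 0; 0 0 0 0 0 0; 0 0 0 0 0 0"

```text
t: 45.1
position: [665.0, 130.8, 83.3]
eef_rot: [0.572, -0.572, 0.416, -0.416]
wrist_force: [0.9, 2.8, -1.9]
finger_gap: 0.231
```

```bash
python3 -c "
from meas import *
arc()
c,s=look('scene','s21'); cv2.imwrite('pics/s21c.png',cv2.resize(c['color'][170:310,260:420,::-1],(685,600),interpolation=cv2.INTER_CUBIC))
c,s=look('top','t10'); cv2.imwrite('pics/t10c.png',cv2.resize(c['color'][90:240,170:340,::-1],(680,600),interpolation=cv2.INTER_CUBIC))
"
```

```text
yaw -1.257 nut in tool along 106.9 across -0.0 z 83.3 F(tool) [-2.4  1.9  1.7] gap 0.231 Tq [ 0.68 -0.13  0.17] t 45.1
```

View pics/t10c.png

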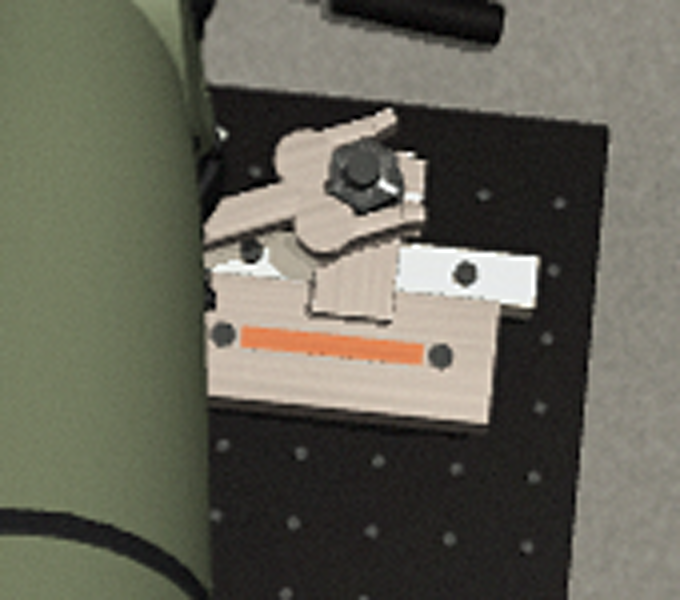

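Call:
drive_tool --moves "0.1 0 4.2 0 0.04 0; 0.1 0 3.2 0 0.03 0; 0 0 0 0 0 0; 0 0 0 0 0 0"

```text
t: 45.6
position: [672.2, 132.7, 83.3]
eef_rot: [0.557, -0.557, 0.436, -0.436]
wrist_force: [0.8, 4.1, -2.7]
finger_gap: 0.235
```

```bash
python3 -c "
from meas import *
arc()
"
```

```text
yaw -1.328 nut in tool along 106.8 across 0.1 z 83.3 F(tool) [-3.8  2.7  1.8] gap 0.235 Tq [ 0.96 -0.1   0.23] t 45.6
```

Call:
drive_tool --moves "0.1 0 3.2 0 0.03 0; 0.1 0 3.2 0 0.03 0; 0 0 0 0 0 0; 0 0 0 0 0 0"

```text
t: 46.0
position: [678.5, 134.0, 83.3]
eef_rot: [0.544, -0.543, 0.453, -0.452]
wrist_force: [0.3, 5.1, -3.9]
finger_gap: 0.234
```

```bash
python3 -c "
from meas import *
arc()
c,s=look('scene','s22'); cv2.imwrite('pics/s22c.png',cv2.resize(c['color'][170:310,260:420,::-1],(685,600),interpolation=cv2.INTER_CUBIC))
c,s=look('top','t11'); 
cv2.imwrite('pics/t11c.png',cv2.resize(c['color'][110:160,230:300,::-1],(800,571),interpolation=cv2.INTER_CUBIC))
np.savez('pics/t11.npz',**c)
"
```

```text
yaw -1.388 nut in tool along 106.7 across 0.1 z 83.3 F(tool) [-5.   3.9  1.2] gap 0.234 Tq [ 1.11 -0.11  0.23] t 46.0
```

View pics/t11c.png

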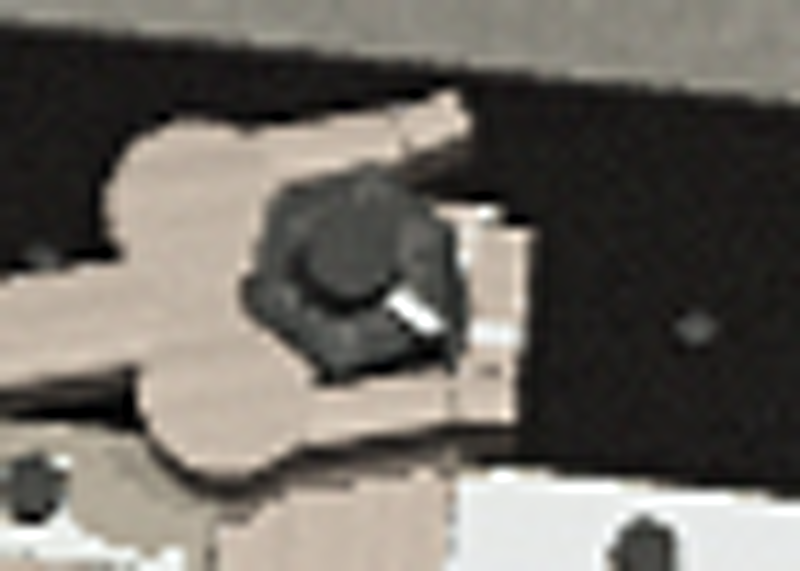

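```bash
python3 -c "
from meas import *
c=dict(np.load('pics/t11.npz'))
f=lambda u:np.array([230,110])+(np.array(u)+.5)/11.43-.5
a=onplane(c,[f((395,297)),f((438,330)),f((320,378)),f((372,170)),f((455,355)),f((250,290))],96)[:,:2]
d=a[1]-a[0]; print('index theta', SY-np.arctan2(d[1],d[0]))
for i,j in((2,3),(4,5)):
  d=a[j]-a[i]; print(np.linalg.norm(d), (SY-np.arctan2(d[1],d[0]))%1.0472)
print(2.2%1.0472,(a[2:4].mean(0)))
"
```

```text
index theta 2.1340407202809555
41.28701100237461 0.12986994769902216
40.16571510054094 0.7323181293066672
0.10560000000000036 [697.37562654  31.76360713]
```

The index line reads about 2.13 and the nut corners about 2.2, so it is at or near the stop. Now I ease the jaw back to mid-play and slide it off.

Call:
drive_tool --moves "0 0 -4.2 0 -0.04 0; 0 0 -4.2 0 -0.04 0; 0 0 0 0 0 0"

```text
t: 46.4
position: [670.0, 131.6, 83.4]
eef_rot: [-0.561, 0.561, -0.431, 0.431]
wrist_force: [0.1, 3.1, -3.1]
finger_gap: 0.236
```

```bash
python3 -c "
from meas import *
arc()
"
```

```text
yaw -1.310 nut in tool along 106.2 across 0.5 z 83.4 F(tool) [-3.   3.1  0.9] gap 0.236 Tq [ 0.9  -0.02  0.18] t 46.4
```

Call:
drive_tool --moves "-3 0 0 0 0 0; -4 0 0 0 0 0; -4 0 0 0 0 0; -4 0 0 0 0 0; 0 0 0 0 0 0"

```text
t: 46.9
position: [665.9, 147.0, 83.1]
eef_rot: [-0.561, 0.561, -0.431, 0.43]
wrist_force: [0.4, -1.1, -3.5]
finger_gap: 0.229
```

```bash
python3 -c "
from meas import *
arc()
c,s=look('top','t12'); 
cv2.imwrite('pics/t12c.png',cv2.resize(c['color'][110:160,230:300,::-1],(800,571),interpolation=cv2.INTER_CUBIC))
"
```

```text
yaw -1.309 nut in tool along 122.1 across 0.4 z 83.1 F(tool) [1.2 3.5 0.1] gap 0.229 Tq [0.15 0.07 0.04] t 46.9
```

View pics/t12c.png

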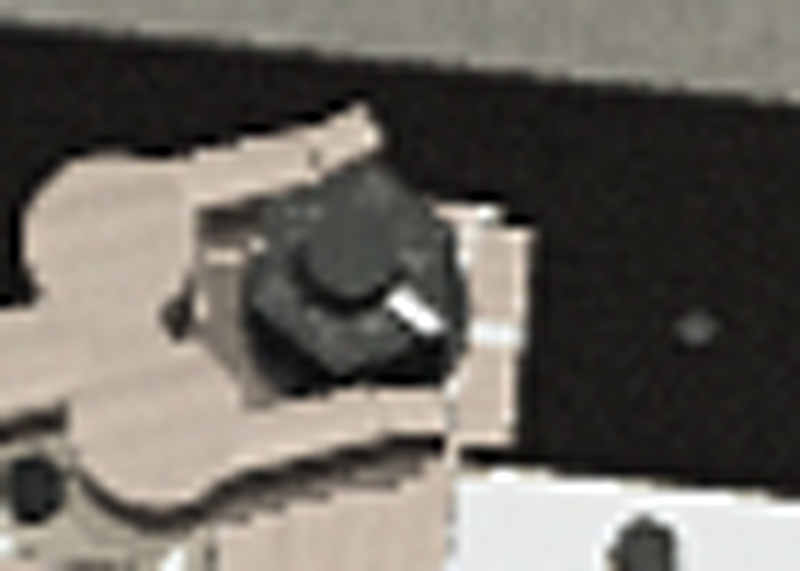

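The nut stays put while the jaw slides off, with almost no side force. Withdrawing the rest of the way.

Call:
drive_tool --moves "-8 0 0 0 0 0; -12 0 0 0 0 0; -15 0 0 0 0 0; -15 -10 0 0 0 0; 0 -25 0 0 0 0"

```text
t: 47.45
position: [650.4, 197.7, 116.5]
eef_rot: [-0.56, 0.563, -0.431, 0.428]
wrist_force: [-0.1, 0.2, -3.6]
finger_gap: 0.231
```

```bash
python3 -c "
from meas import *
arc()
c,s=look('top','t13'); np.savez('pics/t13.npz',**c)
cv2.imwrite('pics/t13c.png',cv2.resize(c['color'][110:160,230:300,::-1],(800,571),interpolation=cv2.INTER_CUBIC))
look('wrist','w20')
"
```

```text
yaw -1.306 nut in tool along 175.1 across 1.8 z 116.5 F(tool) [-0.2  3.6 -0. ] gap 0.231 Tq [ 0.08  0.06 -0.02] t 47.5
```

View pics/t13c.png

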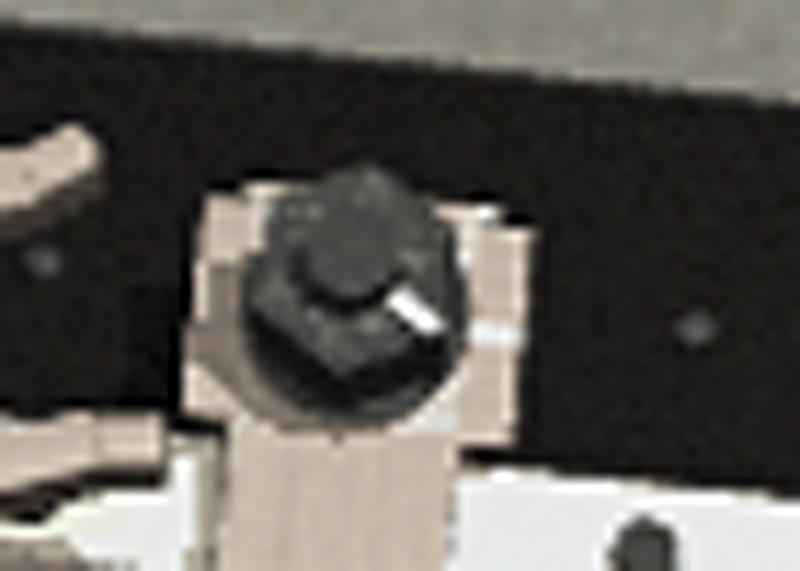

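View pics/w20.png

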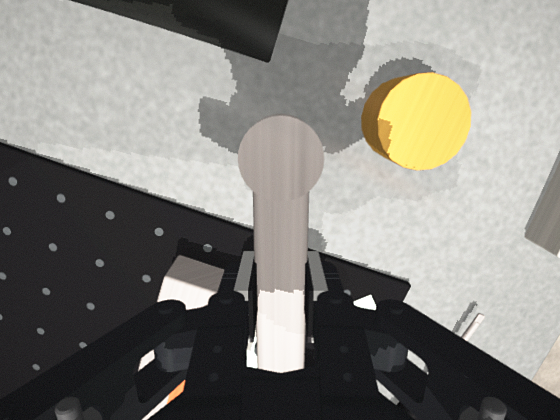

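The nut held its angle. Now the spanner goes back to its original place on the mat.

Call:
drive_tool --moves "0 -30 0 0 -0.135 0; 0 -5 0 0 -0.135 0; 0 0 0 0 -0.135 0; 0 0 0 0 -0.135 0; 0 0 0 0 -0.135 0"

```text
t: 48.05
position: [653.3, 195.0, 152.9]
eef_rot: [-0.672, 0.672, -0.219, 0.219]
wrist_force: [-0.3, 0.3, -3.1]
finger_gap: 0.236
```

Call:
drive_tool --moves "0 0 0 0 -0.135 0; 0 0 0 0 -0.135 0; 0 0 0 0 -0.135 0; 0 0 0 0 0 0; 0 0 0 0 0 0"

```text
t: 48.55
position: [653.3, 194.9, 152.9]
eef_rot: [-0.702, 0.702, -0.082, 0.082]
wrist_force: [-0.8, 1.0, -3.1]
finger_gap: 0.235
```

```bash
python3 -c "
from meas import *
go(473,372.2,140,-0.217)
look('wrist','w21')
"
```

```text
t 48.5 pos [653.3 194.9 152.9] yaw -0.232 gap 0.23 F [-0.8  1.  -3.1] q [ 0.18  0.63  0.07  1.01 -0.    0.41]
  rotvec tool [ 0.    -0.015 -0.   ]  shift in GOAL axes [-214.3   12.9  134.4]  in PRESENT axes [-216.3   13.   131. ]
```

View pics/w21.png

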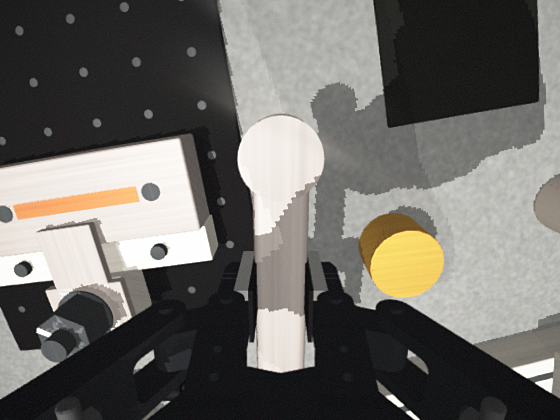

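Call:
drive_tool --moves "-36 0 22 0 -0.015 0; -36 0 22 0 0 0; -36 0 22 0 0 0; -36 0 22 0 0 0; -36 0 22 0 0 0"

```text
t: 49.1
position: [500.4, 342.0, 153.4]
eef_rot: [0.703, -0.703, 0.076, -0.077]
wrist_force: [0.2, 0.0, -3.4]
finger_gap: 0.234
```

Call:
drive_tool --moves "-35 0 23 0 0 0; 0 30 0 0 0 0; 0 30 0 0 0 0; 0 0 0 0 0 0; 0 0 0 0 0 0"

```text
t: 49.6
position: [472.0, 370.7, 93.3]
eef_rot: [-0.703, 0.703, -0.077, 0.076]
wrist_force: [0.3, -0.5, -3.0]
finger_gap: 0.233
```

```bash
python3 -c "
from meas import *
go(473,372.2,17,-0.217)
look('wrist','w22')
"
```

```text
t 49.6 pos [472.  370.7  93.3] yaw -0.216 gap 0.23 F [ 0.3 -0.5 -3. ] q [ 0.54  0.55 -0.25  0.78 -0.    0.76]
  rotvec tool [ 0.001  0.001 -0.001]  shift in GOAL axes [ 0.6 76.3  1.7]  in PRESENT axes [ 0.7 76.3  1.8]
```

View pics/w22.png

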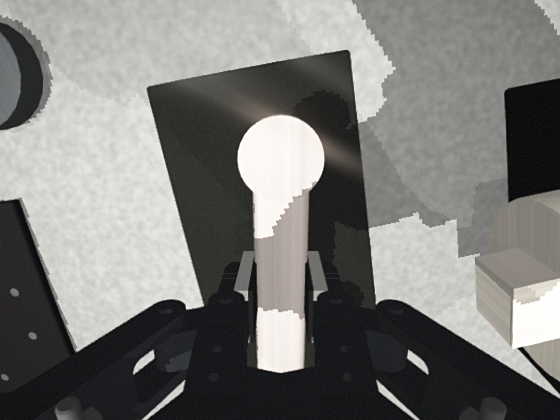

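Call:
drive_tool --moves "0 25 1 0 0 0; 0 25 0 0 0 0; 0 15 0 0 0 0; 0 5 0 0 0 0; 0 0 0 0 0 0"

```text
t: 50.15
position: [473.4, 372.0, 24.1]
eef_rot: [0.703, -0.703, 0.076, -0.076]
wrist_force: [-0.4, -0.9, -2.2]
finger_gap: 0.234
```

Call:
drive_tool --moves "0 2 0 0 0 0; 0 0 0 0 0 0; 0 0 0 0 0 0"

```text
t: 50.45
position: [473.1, 372.2, 22.2]
eef_rot: [0.703, -0.703, 0.075, -0.076]
wrist_force: [0.4, -0.0, -1.7]
finger_gap: 0.232
```

```bash
python3 -c "
from meas import *
go(473,372.2,15.2,-0.217)
"
```

```text
t 50.5 pos [473.1 372.2  22.2] yaw -0.215 gap 0.23 F [ 0.4 -0.  -1.7] q [ 0.54  0.64 -0.3   0.63 -0.    0.76]
  rotvec tool [-0.001  0.002  0.001]  shift in GOAL axes [-0.1  7.  -0.1]  in PRESENT axes [-0.1  7.  -0.1]
```

Call:
drive_tool --moves "0 3 0 0 0 0; 0 3 0 0 0 0; 0 0.5 0 0 0 0; 0 0 0 0 0 0; 0 0 0 0 0 0"

```text
t: 50.95
position: [472.8, 372.0, 15.1]
eef_rot: [0.703, -0.703, 0.076, -0.076]
wrist_force: [-0.5, 0.2, 2.1]
finger_gap: 0.231
```

Call:
drive_tool --moves "0 0 0 0 0 0; 0 0 0 0 0 0; 0 0 0 0 0 0; 0 0 0 0 0 0" --grip 0.55

```text
t: 51.35
position: [472.5, 371.8, 14.7]
eef_rot: [-0.703, 0.703, -0.076, 0.076]
wrist_force: [0.4, 0.0, 0.8]
finger_gap: 0.549
```

Call:
drive_tool --moves "0 -10 0 0 0 0; 0 -25 0 0 0 0; 0 -35 0 0 0 0; 0 -45 0 0 0 0; 0 -45 0 0 0 0"

```text
t: 51.85
position: [472.0, 371.6, 176.8]
eef_rot: [-0.703, 0.703, -0.076, 0.076]
wrist_force: [0.9, 0.5, -0.4]
finger_gap: 0.551
```

```bash
python3 -c "
from meas import *
go(749,79,182,0.64)
look('wrist','w23')
"
```

```text
t 51.9 pos [472.  371.6 176.8] yaw -0.215 gap 0.55 F [ 0.9  0.5 -0.4] q [ 0.54  0.47 -0.15  0.96 -0.    0.76]
  rotvec tool [ 0.    -0.855 -0.001]  shift in GOAL axes [  47.4   -5.2 -400.1]  in PRESENT axes [ 333.    -5.2 -226.8]
```

View pics/w23.png

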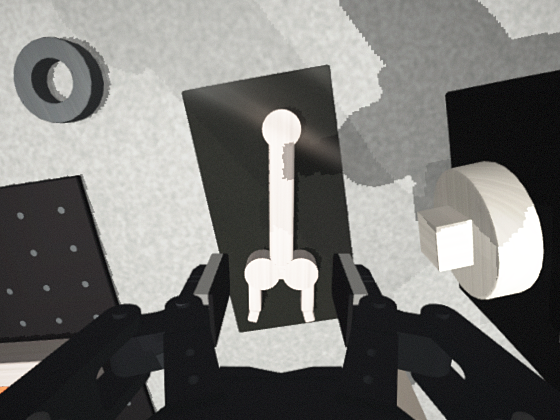

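The spanner lies flat on the mat. Next, a close wrist view to verify the nut angle before handing in.

Call:
drive_tool --moves "0 -5 0 0 -0.143 0; 0 0 0 0 -0.143 0; 0 0 0 0 -0.143 0; 0 0 0 0 -0.143 0; 0 0 0 0 -0.143 0"

```text
t: 52.4
position: [472.5, 371.9, 180.4]
eef_rot: [0.685, -0.685, -0.177, 0.177]
wrist_force: [-0.1, -0.1, -1.3]
finger_gap: 0.55
```

Call:
drive_tool --moves "0 0 0 0 -0.14 0; 5 0 -44 0 0 0; 5 0 -44 0 0 0; 5 0 -44 0 0 0; 5 0 -44 0 0 0"

```text
t: 52.9
position: [594.7, 241.5, 180.5]
eef_rot: [0.671, -0.671, -0.223, 0.222]
wrist_force: [0.6, -0.1, -0.1]
finger_gap: 0.55
```

Call:
drive_tool --moves "5 0 -44 0 0 0; 5 0 -44 0 0 0; 5 0 -44 0 0 0; 5 0 -44 0 0 0; 7 0 -44 0 0 0"

```text
t: 53.4
position: [747.7, 80.8, 180.5]
eef_rot: [-0.671, 0.671, 0.223, -0.222]
wrist_force: [1.0, 0.8, -0.1]
finger_gap: 0.55
```

Call:
drive_tool --moves "0 0 0 0 0 0; 0 0 0 0 0 0; 0 0 0 0 0 0; 0 0 0 0 0 0; 0 0 0 0 0 0"

```text
t: 53.9
position: [746.2, 83.7, 180.4]
eef_rot: [-0.671, 0.671, 0.223, -0.223]
wrist_force: [0.4, 0.5, -0.0]
finger_gap: 0.553
```

```bash
python3 -c "
from meas import *
go(749,79,182,0.64)
c,s=look('wrist','w24'); np.savez('pics/w24.npz',pos=s['position'],eef=s['eef_rot'],**c)
p=proj(c,[[697.5,28.5,96]],s)[0]; print(p); u,v=int(p[0]),int(p[1])
u0,v0=max(u-80,0),max(v-60,0); print(u0,v0)
cv2.imwrite('pics/w24c.png',cv2.resize(c['color'][v0:v0+120,u0:u0+160,::-1],(800,600),interpolation=cv2.INTER_CUBIC))
"
```

```text
t 53.9 pos [746.2  83.7 180.4] yaw 0.642 gap 0.55 F [ 0.4  0.5 -0. ] q [ 0.01  0.75  0.37  1.19  0.   -0.63]
  rotvec tool [0.    0.002 0.   ]  shift in GOAL axes [-0.6 -1.6 -5.5]  in PRESENT axes [-0.6 -1.6 -5.5]
[256.73421025 107.77327028]
176 47
```

View pics/w24c.png

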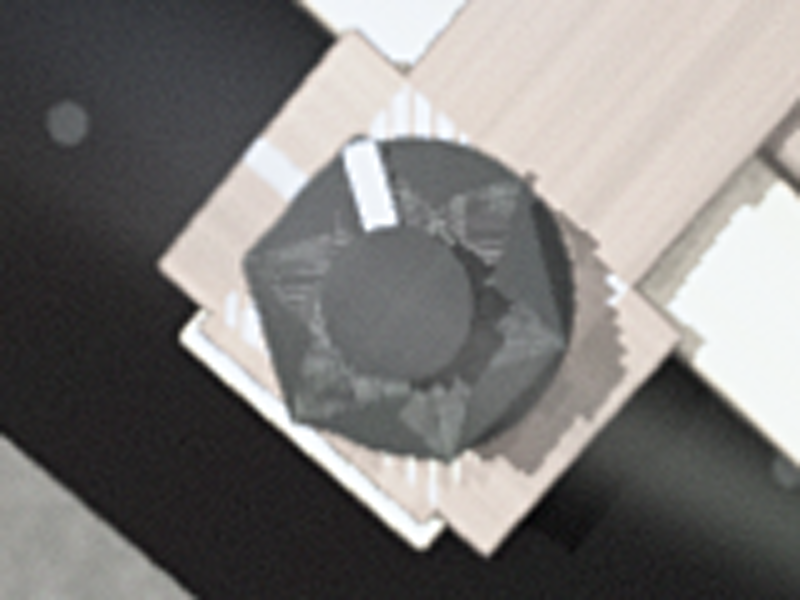

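```bash
python3 -c "
from meas import *
c=dict(np.load('pics/w24.npz')); s={'position':c['pos'],'eef_rot':c['eef']}
f=lambda u:np.array([176,47])+(np.array(u)+.5)/5-.5
P=[(382,228),(361,142),(361,137),(450,458),(525,180),(293,418),(246,260),(562,345)]
a=onplane(c,[f(p) for p in P],96,s)[:,:2]
d=a[1]-a[0]; print('theta line',SY-np.arctan2(d[1],d[0]))
for i in(2,4,6):
  d=a[i+1]-a[i]; print(((a[i]+a[i+1])/2).round(1),np.linalg.norm(d).round(1),'theta mod60 + 2*60: ',(SY-np.arctan2(d[1],d[0]))%1.0472+2.0944)
# tray, block, spanner checks
c,m=block('scene','s23')
c,s=look('top','t14'); z=cloud(c)[...,2]; P=cloud(c)
roi=np.zeros(z.shape,bool); roi[185:305,400:470]=1
for z0 in (34,):
    m=roi&(abs(z-z0)<3)&(c['color'].min(2)>120); print('offcuts',[r[:5] for r in rect(c,m,z0)])
hsv=cv2.cvtColor(c['color'],cv2.COLOR_RGB2HSV)
roi[:]=0; roi[160:300,70:155]=1
m=roi&(hsv[...,2]>110)&(z>14)&(z<32); print('spanner',rect(c,m,24),np.median(z[m]))
"
```

```text
theta line 2.1810822127705634
[696.9  28.2] 39.9 theta mod60 + 2*60:  2.148194386708246
[696.9  28.3] 40.8 theta mod60 + 2*60:  2.160407416273298
[697.2  28.2] 40.3 theta mod60 + 2*60:  2.145776265512153
scene block stop-x -35.0 y 6.5 slew -0.2 deg  size 181.0 71.4
offcuts [(400.5, -361.2, 61.7, 11.3, -0.024), (401.4, -343.2, 59.5, 11.3, -0.022), (492.8, -331.8, 63.7, 13.2, -0.115), (553.2, -370.8, 62.8, 12.0, -0.113), (522.9, -350.8, 127.6, 13.8, -0.084)]
spanner [(524.8, 361.5, 159.7, 67.5, -0.211, array([112., 211.]))] 24.459602958828555
```

View pics/t14.png

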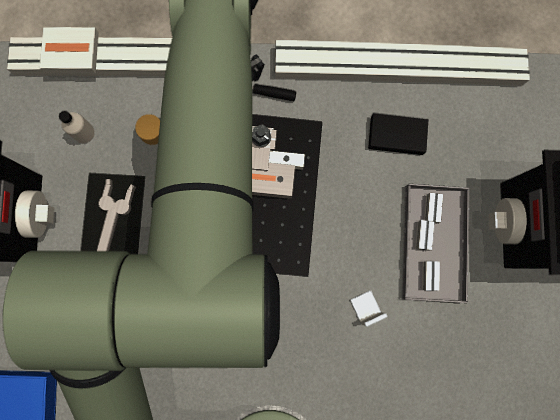

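All checks are good: the nut is at about 2.15–2.18, the block is at −35 mm with slew about 0°, three offcuts lie in the tray (one was nudged there but is well inside) and the spanner is flat on the mat. The arm is clear, so I'm handing in.

Call:
drive_tool --moves "0 -10 0 0 0 0; 0 0 0 0 0 0; 0 0 0 0 0 0; 0 0 0 0 0 0; 0 0 0 0 0 0"

```text
t: 54.55
position: [746.6, 82.3, 189.5]
eef_rot: [0.671, -0.671, -0.222, 0.223]
wrist_force: [-0.1, -0.3, 0.0]
finger_gap: 0.553
```

```bash
python3 -c "
from meas import *
s=sensors.state(); print(s['t'],s['position'],abs(s['joint_velocities']).max(),s['wrist_force'])
print(workorder.sign_off())
"
```

```text
54.55 [746.62777363  82.2963867  189.52013842] 0.0022180273940099237 [-0.13476886 -0.30846829  0.0216536 ]
the job is handed in; nothing more can be done
None
```

The job is done and handed in at 54.6 s of the 210 s allowed; sign-off reports no verdict.

- **Offcuts:** all three on the base plate went into the tray; none was on the block.
- **Block:** walked left, right, left (about −11°, +10°, −11°), then brought flush by a right-end push.
- **Nut and spanner:** I turned the nut by hand to about 1.5 rad, tightened it with the spanner, and laid the spanner back on the mat.

Last checks:

- **Block:** −35 mm before the stop face, slew about −0.2°, 6.5 mm off centre.
- **Nut:** 2.15 rad from its corners and 2.18 from its index line. An earlier, coarser top view read 2.13, and I felt no sharp hard stop, but every reading is above 2.0.
- **Spanner:** flat on the mat at the right height. The arm partly hid it in the last top view, but the wrist view showed it fully on the mat.
- **Offcuts:** the middle one had been knocked a few centimetres aside inside the tray. All three lie well within it.
- **Clearance:** the arm touched nothing at hand-in. I did not measure the bystanders, but those I could see looked unmoved.

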